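# Lock the blade guard of the kitchen slicer

## Robot

A 6-joint arm with a two-finger parallel gripper is mounted at the origin on the work surface. World frame = base frame: x ahead of the robot, y to its left, z up, the work surface at z = 0. Lengths are in m, angles in degrees, forces in N, time in s.
With the tool pointing down it reaches from about 0.4 to 0.825 m from the base axis. Payload 7 kg.
Tool frame: the origin (TCP) lies on the centre line of the jaws, within the pads' length; the fingertips stand 11 mm ahead of it and the grasp point (between the pads) lies 8 mm behind it; z points along the fingers, y is the direction in which the jaws open and shut (so a half turn about z gives the same grasp; the last joint's range is limited). The gripper opens to 88 mm and grips with 3 to 60 N. Pads are 19 mm wide; open, the fingers measure 130 mm over their backs; the gripper's body (78 mm by 193 mm) begins 47 mm behind the grasp point.
Start: joints at [92.08, 20.546, 0.682, 0, -70.136, -16.507], TCP at [0.168, 0.654, 0.211] pointing down, gripper open.
Joint ranges: [-176.03, 176.03], [-82.01, 121.73], [-58.28, 71.71], [-173.87, 95.51], [-174.79, -0.11], [-173.66, 173.66]. Speed limits (degrees/s): [136.94, 136.94, 172.46, 180, 180, 180].

## Interface

Orientations are given as [roll, pitch, yaw] about the fixed x, y, z axes, in that order (R = Rz(yaw) Ry(pitch) Rx(roll)).
In Python, from plant import ctrl, cams, order gives the robot as it stands.
- The arm moves only by the tool jog_arm, never from a script. Its argument "motion" is a list of rows, each an object with "offset": the shift along the tool's x, y, z in mm, a list of three; "roll": the turn about the tool's z in rad; "hand": the finger opening in mm, from 0 to 87.6. A call has 1 to 20 rows; each row is the pose to reach, as a shift and turn from the pose commanded when the call began, along the tool's axes at that moment; what a row does not reach only later rows make up. A row lasts 1/12 s, in which the tool goes at most 41.7 mm and 7.16 degrees, less where a joint would pass 70% of its speed; a pose out of reach is approached as far as the arm can. A call with a gripper value outside its range is refused whole. The fingers move at their own pace and stop on an object; the grip force is fixed at half the most. Time passes only in rows, so rows that repeat a pose let the fingers close. It gives the time, the measured TCP pose, the force and the opening at its end, in the units of the state.
- ctrl.get_obs(): the state, without advancing time (a new reading comes with each control period).
- cams.snapshot(name): name is "scene" or "top" or "wrist"; returns a dict with "img" (384x512x3 uint8, red, green, blue), "K" (3x3 intrinsics, pixels), "D" ([k1, k2, p1, p2, k3] as OpenCV has them; the pictures are not rectified), "cam_to_world" (4x4, takes a point from camera to world coordinates); the wrist camera has in their place "T_tool_cam" (4x4, takes a point from camera to tool coordinates, whose origin is the TCP and whose axes are the flange's). Camera axes: x right, y down, z forward; pixel columns grow to the right and rows downward; lengths in m; the calibration is good to about 2 mm. A picture is of the moment at which its call begins: read the wrist's pose just before it. There is no depth.
- order.close_job(): hands the job in, once; it reports no verdict.
The state is a dict: "clock": time; "joint_pos": joint angles; "qvel": joint speeds; "tau": joint torques, N m; "tool_pos": TCP position; "orientation": TCP orientation; "force": force on the tool from outside, world axes, zero at the start; "moment": the same for the moment, N m; "opening": finger opening in m.
Only numpy, scipy, OpenCV 4.12 (cv2) and the standard library are available. Lean on these libraries where they do the work, as an engineer would, in place of code of your own. Each camera call takes 0.05 s, during which the arm holds its last target. There are 200 camera calls.

## Task

Make the vegetable slicer safe to put away: swing its blade guard by the black knob down across the blade until it stops, with its eye inside the fork at the side of the deck. Then take the long pin with the round knob head from the white rack and push it through the fork and the guard's eye until its head sits fully home on the fork. Leave the square-headed pin and the crockery and jar where they are.

Things in the scene. Friction and masses are not known exactly. Their poses are not given: they have to be found in the camera images.
- slicer: Countertop vegetable slicer, fixed to the counter: a steel deck 340 long x 150 wide, sloping at 33 deg, on four feet. Origin on the counter under the deck's middle; z up, x horizontal towards the high end, y across. The middle of the deck's top is 125 mm above the origin. The yaw varies.
- guard (a joint): Angle (rad) of the blade guard, a steel bar 40 wide and 7 thick that turns in the deck's plane about a hinge square to the deck, beside the deck's +y edge. 0 = home, against its stop, across the deck along -y with the eye between the fork's plates; grows to 1.3 as the free end swings up the slope. Stiff: it stays where it is left, about 2 N at the knob moves it.
- guard_knob (a point): Centre of the top of the black round knob on the guard: 17 diameter, 26 tall, standing 32 above the bar, 130 from the hinge axis. Turns with the guard: z is square to the deck (up out of it, leaning back 33 deg towards the slicer's low end), x is along the direction of opening (up-slope when home), -y points from the hinge to the eye.
- guard_eye (a point): Centre of the upper mouth of the hole (17 diameter, 8 deep, chamfered) in the lug at the guard's free end, 200 from the hinge axis. Axes as for guard_knob.
- fork_mouth (a point): Centre of the hole's mouth in the fork's top face, beside the deck's -y edge. Two plates 38x38x6, 14 apart, 15 holes on one axis, web on the low side, free space below. x up the slope, y across, z out of the hole, 33 deg from vertical. Eye's mouth lies 9 below when home; hole's far end 26 below. In this frame (mm): hinge axis [0,200], top of knob when home [0,70,22].
- lock_pin: The pin to use: steel, shank 12 diameter x 46 long with a tapered tip, then a round flange 26 diameter x 4, then a round knob 18 diameter x 26 tall to grip (76 overall). Origin at the tip's end, z along the shank towards the head. It starts upright in a rack hole, hanging by its flange, 70 g.
- pin_seat (a point): Centre of the underside of the lock pin's flange, 46 from the tip: it comes to lie on fork_mouth when the pin is seated. Axes as the pin's.
- leg_pin: Another steel pin, not to be moved: shank 12 diameter x 26 long, flat square head 26 x 26 x 10. Origin at the tip's end, z towards the head. Upright in the rack's other hole.
- rack: White plastic rack, fixed: a plate 60 x 150, top 70 above the counter, on two end walls, with two 15 holes at y = -40 and +40 mm from its middle. Origin on the counter under its middle, y along its length. Which pin is in which hole varies.
- mug: White mug, 80 diameter, 95 tall, handle on its +y side; origin at the bottom centre. Leave alone.
- jar: Small glass jar with a steel cap, 52 diameter, 90 tall; origin at the bottom centre. Leave alone.
- bowl: White bowl, 80 diameter, 45 tall; origin at the bottom centre. Leave alone.
There are look-alikes about, which are no part of the job. Leave any yellow look-alike of the lock_pin alone.

How it is judged (in metres and radians):
On the way, in this order (a step that is already met when the one before it is completed fails the run):
1. the guard is swung home into the fork (value of joint guard below 0.03 rad), for 0.2 s.
2. the lock pin has entered the fork with the guard home (value of joint guard below 0.03 rad and angle between the z axis of lock_pin and the z axis of fork_mouth, either way round below 0.15 rad and z of lock_pin in the frame of fork_mouth below -0.012 m and distance between pin_seat and fork_mouth below 0.04 m), for 0.1 s.
At the end, for the whole second after the job is handed in: The guard is home (within 0.03 rad), the lock pin is through fork and eye with its flange's underside within 4 mm of the fork's mouth and its axis within 0.15 rad of the hole's, at rest and released; the square-headed pin, mug, jar and bowl are within 30 mm of where they began (value of joint guard below 0.03 rad and angle between the z axis of lock_pin and the z axis of fork_mouth, either way round below 0.15 rad and distance between pin_seat and fork_mouth below 0.004 m and linear speed of lock_pin below 0.02 m/s and distance of each of leg_pin, mug, jar, bowl from where it was at the start of the episode below 0.03 m); the robot touches nothing.
It fails at once if the square-headed pin, mug, jar or bowl is moved by more than 30 mm (distance of any of leg_pin, mug, jar, bowl from where it was at the start of the episode above 0.03 m).
It also fails if it takes over 64 s, if anything falls off the work surface, if the arm or the gripper's body presses on something with over 40 N, if the wrist force passes 120 N, or if a joint passes its speed limit or range.

## Working session

There is one attempt and no reset: what is moved stays moved. The work goes in short steps, Python scripts to look and compute and a tool call to move; the robot and the scene stay as the last step left them, time stands still between calls to the robot, and variables do not carry over. Pictures are saved under pics/ and viewed, about 8 in all and at most 12, crops included, and the job is handed in when it is done.

Besides the shell and the picture viewer there is one more tool, called after "Call:" by a JSON object that holds its "op" and its "data". jog_arm: Moves the arm, as the interface text tells. Its arguments: {"type":"object","properties":{"motion":{"type":"array"}},"required":["motion"]}

```bash
ls; mkdir -p pics; python3 - <<'E'
from plant import ctrl,cams
import cv2,numpy as np
o=ctrl.get_obs();print({k:np.round(v,3).tolist() for k,v in o.items()})
a={n:cams.snapshot(n) for n in("scene","top","wrist")}
import pickle;pickle.dump((o,a),open('s0.pkl','wb'))
for n in a:
  cv2.imwrite(f'pics/{n}0.png',a[n]['img'][...,::-1]);print(n,{k:np.round(v,3).tolist() for k,v in a[n].items() if k!='img'})
im=np.hstack([a['scene']['img'],a['top']['img']]);
E
```

```text
pics
{'clock': 0.0, 'joint_pos': [92.081, 20.592, 0.633, -0.02, -70.137, -16.505], 'qvel': [-0.075, -0.022, -0.134, -0.051, 0.032, -0.007], 'tau': [0.001, -58.272, 29.305, 6.997, 0.007, -0.0], 'tool_pos': [0.168, 0.653, 0.21], 'orientation': [179.903, -0.009, -14.431], 'force': [0.366, -0.17, -0.592], 'moment': [0.017, 0.049, -0.001], 'opening': 0.088}
scene {'K': [[435.907, 0.0, 259.493], [0.0, 435.907, 189.605], [0.0, 0.0, 1.0]], 'D': [-0.137, 0.0, 0.0, 0.0, 0.0], 'cam_to_world': [[0.07, 0.68, -0.73, 1.267], [0.998, -0.043, 0.055, -0.061], [0.006, -0.732, -0.681, 0.718], [0.0, 0.0, 0.0, 1.0]]}
top {'K': [[440.039, 0.0, 248.947], [0.0, 440.039, 186.304], [0.0, 0.0, 1.0]], 'D': [-0.037, 0.0, 0.0, 0.0, 0.0], 'cam_to_world': [[-0.019, -0.998, 0.06, 0.545], [-1.0, 0.019, -0.003, -0.044], [0.001, -0.06, -0.998, 1.183], [0.0, 0.0, 0.0, 1.0]]}
wrist {'K': [[272.512, 0.0, 254.505], [0.0, 272.512, 190.914], [0.0, 0.0, 1.0]], 'D': [0.023, 0.0, 0.0, 0.0, 0.0], 'T_tool_cam': [[-0.001, -0.965, -0.263, 0.07], [1.0, -0.001, -0.0, -0.0], [0.0, -0.263, 0.965, -0.174], [0.0, 0.0, 0.0, 1.0]]}
```

View pics/scene0.png

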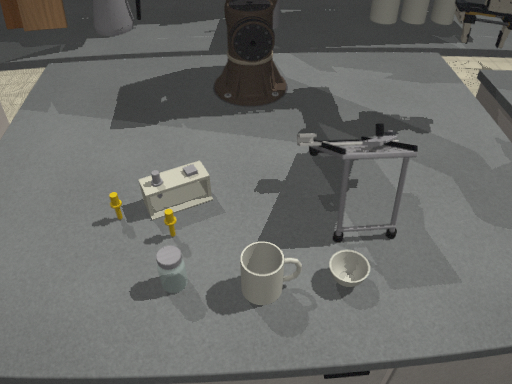

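View pics/top0.png

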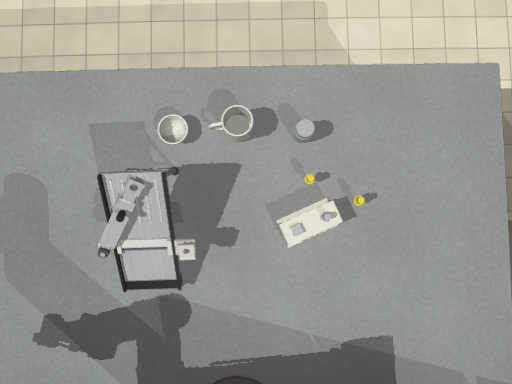

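The scene and top pictures show:
- **Slicer:** the deck is at top (140,230), with its high end away from the robot. The hinge is at (103,253), the black knob at (121,216), the eye at (134,188) and the fork at (186,250).
- **Rack:** it has a round-knob grey pin at top (327,216) / scene (156,178). A square flat-headed pin is at top (298,229) / scene (190,170).
- **Look-alikes:** two yellow pins stand at top (310,179) and (359,200).

The lock pin is the grey round-knobbed one in the rack.

```bash
cat > h.py <<'E'
import numpy as np,cv2,pickle
from scipy.spatial.transform import Rotation as R
def T_tool(o):
    T=np.eye(4);T[:3,:3]=R.from_euler('xyz',o['orientation'],degrees=True).as_matrix();T[:3,3]=o['tool_pos'];return T
def pose(s,o=None):
    return s['cam_to_world'] if 'cam_to_world' in s else T_tool(o)@s['T_tool_cam']
def ray(s,uv,o=None):
    T=np.asarray(pose(s,o));p=cv2.undistortPoints(np.array([[uv]],float),np.array(s['K']),np.array(s['D']))[0,0]
    d=T[:3,:3]@[p[0],p[1],1];return T[:3,3],d/np.linalg.norm(d)
def onz(s,uv,z,o=None):
    c,d=ray(s,uv,o);return c+d*(z-c[2])/d[2]
def tri(rs):
    A=sum(np.eye(3)-np.outer(d,d) for c,d in rs);b=sum((np.eye(3)-np.outer(d,d))@c for c,d in rs)
    x=np.linalg.solve(A,b);return x,[round(1e3*np.linalg.norm((np.eye(3)-np.outer(d,d))@(x-c)),1) for c,d in rs]
def snap(name,tag):
    from plant import ctrl,cams
    o=ctrl.get_obs();s=cams.snapshot(name);pickle.dump((o,s),open(tag+'.pkl','wb'));cv2.imwrite(f'pics/{tag}.png',s['img'][...,::-1]);return o,s
E
python3 - <<'E'
from h import *
o,a=pickle.load(open('s0.pkl','rb'));t=a['top']
for n,uv,z in [('fork',(186,251),.08),('hinge',(103,253),.08),('knob',(121,216),.16),('eye',(134,188),.15),('pin',(327,216),.1),('leg',(298,229),.08),('hiL',(100,176),.22),('hiR',(166,172),.22),('loL',(126,289),.04),('loR',(180,288),.04)]:
    print(n,onz(t,uv,z).round(3))
sc=a['scene']
for n,u,v in [('pin',(327,216),(156,174)),('leg',(298,229),(190,170)),('knob',(121,214),(380,127)),('jar',(305,128),(169,254))]:
    x,e=tri([ray(t,u),ray(sc,v)]);print(n,x.round(3),e)
im=np.hstack([cv2.resize(t['img'][150:300,80:220],None,fx=4,fy=4,interpolation=2)[:600],]);cv2.imwrite('pics/c1.png',im[...,::-1])
E
```

```text
fork [0.453 0.113 0.08 ]
hinge [0.452 0.321 0.08 ]
knob [0.543 0.252 0.16 ]
eye [0.609 0.224 0.15 ]
pin [ 0.534 -0.237  0.1  ]
leg [ 0.502 -0.167  0.08 ]
hiL [0.632 0.281 0.22 ]
hiR [0.638 0.135 0.22 ]
loL [0.355 0.275 0.04 ]
loR [0.355 0.136 0.04 ]
pin [ 0.533 -0.236  0.095] [np.float64(2.0), np.float64(2.0)]
leg [ 0.502 -0.165  0.076] [np.float64(2.6), np.float64(2.6)]
knob [0.548 0.24  0.21 ] [np.float64(1.9), np.float64(1.9)]
jar [ 0.755 -0.19   0.089] [np.float64(1.0), np.float64(1.0)]
```

View pics/c1.png

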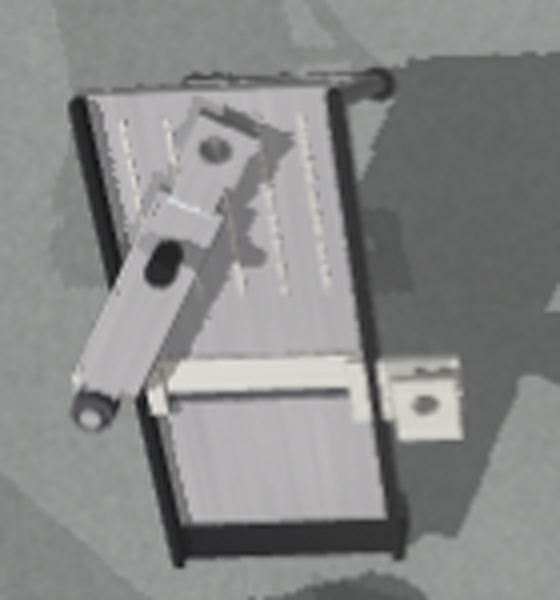

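Call:
{"op": "jog_arm", "data": {"motion": [{"offset": [0,0,-40],"roll": 0,"hand": 40},{"offset": [30,30,-60],"roll": -0.1,"hand": 40},{"offset": [55,60,-60],"roll": -0.2,"hand": 40},{"offset": [80,85,-60],"roll": -0.252,"hand": 40},{"offset": [105,110,-60],"roll": -0.252,"hand": 40},{"offset": [130,135,-60],"roll": -0.252,"hand": 40},{"offset": [155,160,-60],"roll": -0.252,"hand": 40},{"offset": [180,185,-60],"roll": -0.252,"hand": 40},{"offset": [205,210,-60],"roll": -0.252,"hand": 40},{"offset": [230,240,-60],"roll": -0.252,"hand": 40},{"offset": [255,265,-60],"roll": -0.252,"hand": 40},{"offset": [280,290,-60],"roll": -0.252,"hand": 40},{"offset": [305,315,-60],"roll": -0.252,"hand": 40},{"offset": [327,342,-60],"roll": -0.252,"hand": 40},{"offset": [327,342,-60],"roll": -0.252,"hand": 40},{"offset": [327,342,-60],"roll": -0.252,"hand": 40},{"offset": [327,342,-60],"roll": -0.252,"hand": 40}]}}

```text
clock: 1.57
tool_pos: [0.3997, 0.2409, 0.2712]
orientation: [-180.0, 0.0, -0.1]
force: [-0.7, 0.6, -0.5]
opening: 0.04
```

```bash
python3 - <<'E'
from h import *
o,s=snap('wrist','w1');print(o['tool_pos'],o['orientation'],o['clock'])
E
```

```text
[0.39968003 0.2409205  0.27123642] [-1.79985588e+02  4.37033512e-03 -5.21742203e-02] 1.5667
```

Call:
{"op": "jog_arm", "data": {"motion": [{"offset": [0,30,0],"roll": 0,"hand": 40},{"offset": [0,60,0],"roll": 0,"hand": 40},{"offset": [0,90,0],"roll": 0,"hand": 40},{"offset": [0,110,0],"roll": 0,"hand": 40},{"offset": [0,110,0],"roll": 0,"hand": 40},{"offset": [0,110,0],"roll": 0,"hand": 40}]}}

```text
clock: 2.12
tool_pos: [0.3995, 0.1313, 0.2714]
orientation: [-180.0, -0.0, 0.0]
force: [-0.2, 0.2, 0.4]
opening: 0.0399
```

```bash
python3 - <<'E'
from h import *
o,s=snap('wrist','w2');print(o['tool_pos'],o['orientation'],o['clock'])
o1,s1=pickle.load(open('w1.pkl','rb'))
cv2.imwrite('pics/w12.png',np.vstack([cv2.resize(x['img'],None,fx=.78,fy=.78,interpolation=3) for x in(s1,s)])[...,::-1])
E
```

```text
[0.39953749 0.13128238 0.27143157] [-1.79972286e+02 -2.34073554e-02  2.01904792e-02] 2.1167
```

View pics/w12.png

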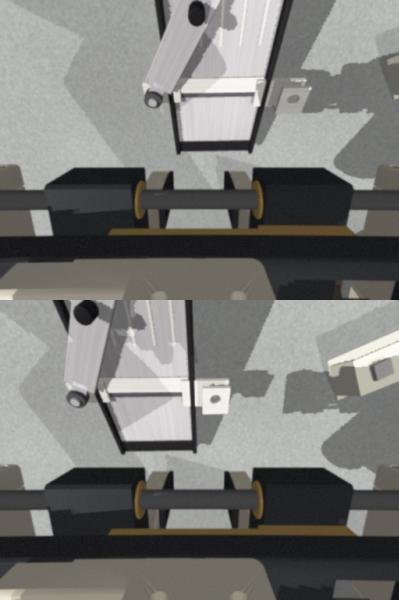

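```bash
python3 - <<'E'
from h import *
P=[pickle.load(open(f,'rb')) for f in('w1.pkl','w2.pkl')]
def blob(s,uv,r,thr):
    g=cv2.cvtColor(s['img'],cv2.COLOR_RGB2GRAY);u,v=uv;y0=max(v-r,0);x0=u-r;c=g[y0:v+r+1,x0:u+r+1]
    n,l,st,ce=cv2.connectedComponentsWithStats((c<thr).astype(np.uint8))
    k=min(range(1,n),key=lambda i:np.hypot(*(ce[i]+[x0-u,y0-v])) if st[i,4]>5 else 99)
    return ce[k]+[x0,y0],st[k]
for n,uvs,r,thr in [('fork',((374,127),(276,126)),9,95),('knob',((252,18),(110,15)),22,45)]:
    q=[blob(P[i][1],uvs[i],r,thr) for i in(0,1)]
    print(n,[(a.round(1).tolist(),b.tolist()) for a,b in q])
    print(tri([ray(P[i][1],q[i][0],P[i][0]) for i in(0,1)]))
_,a=pickle.load(open('s0.pkl','rb'))
rs=[ray(P[0][1],(196,127),P[0][0]),ray(P[1][1],(99,126),P[1][0])]
print('hinge',tri(rs),tri(rs+[ray(a['top'],(103.2,253.7))]))
c=[cv2.resize(P[i][1]['img'][y:y+60,x:x+80],None,fx=5,fy=5,interpolation=cv2.INTER_NEAREST) for i,x,y in[(0,335,95),(1,236,95),(0,212,0),(1,70,0)]]
cv2.imwrite('pics/c2.png',np.vstack([np.hstack(c[:2]),np.hstack(c[2:])])[...,::-1])
E
```

```text
Traceback (most recent call last):
ValueError: min() iterable argument is empty
```

```bash
cat > m.py <<'E'
from h import *
def blob(s,uv,r,thr=None):
    g=cv2.cvtColor(s['img'],cv2.COLOR_RGB2GRAY);u,v=uv;y0=max(v-r,0);x0=u-r;c=g[y0:v+r+1,x0:u+r+1]
    if thr is None: thr=cv2.threshold(np.ascontiguousarray(c),0,255,cv2.THRESH_OTSU)[0]
    n,l,st,ce=cv2.connectedComponentsWithStats((c<=thr).astype(np.uint8))
    k=min([i for i in range(1,n) if st[i,4]>5],key=lambda i:np.hypot(*(ce[i]+[x0-u,y0-v])))
    return ce[k]+[x0,y0],st[k]
E
python3 - <<'E'
from m import *
P=[pickle.load(open(f,'rb')) for f in('w1.pkl','w2.pkl')]
c=[cv2.resize(P[i][1]['img'][y:y+60,x:x+80],None,fx=5,fy=5,interpolation=cv2.INTER_NEAREST) for i,x,y in[(0,335,95),(1,236,95),(0,212,0),(1,70,0)]]
cv2.imwrite('pics/c2.png',np.vstack([np.hstack(c[:2]),np.hstack(c[2:])])[...,::-1])
for n,uvs,r,thr in [('fork',((374,127),(276,126)),9,None),('knob',((252,18),(110,15)),22,45)]:
    q=[blob(P[i][1],uvs[i],r,thr) for i in(0,1)]
    print(n,[(a.round(1).tolist(),b.tolist()) for a,b in q])
    print(tri([ray(P[i][1],q[i][0],P[i][0]) for i in(0,1)]))
_,a=pickle.load(open('s0.pkl','rb'))
rs=[ray(P[0][1],(196,127),P[0][0]),ray(P[1][1],(99,126),P[1][0])]
print('hinge',tri(rs),tri(rs+[ray(a['top'],(103.2,253.7))]))
E
```

```text
fork [([375.7, 126.5], [3, 3, 16, 12, 141]), ([275.4, 126.6], [2, 5, 14, 11, 107])]
(array([0.45884594, 0.10883685, 0.13726074]), [np.float64(0.1), np.float64(0.1)])
knob [([252.0, 16.8], [13, 2, 20, 31, 502]), ([110.6, 15.3], [8, 0, 30, 32, 690])]
(array([0.54436569, 0.24308432, 0.20289882]), [np.float64(0.2), np.float64(0.2)])
hinge (array([0.45857622, 0.30799313, 0.12548455]), [np.float64(0.3), np.float64(0.3)]) (array([0.4572266 , 0.30580957, 0.12944998]), [np.float64(1.8), np.float64(1.7), np.float64(3.3)])
```

View pics/c2.png

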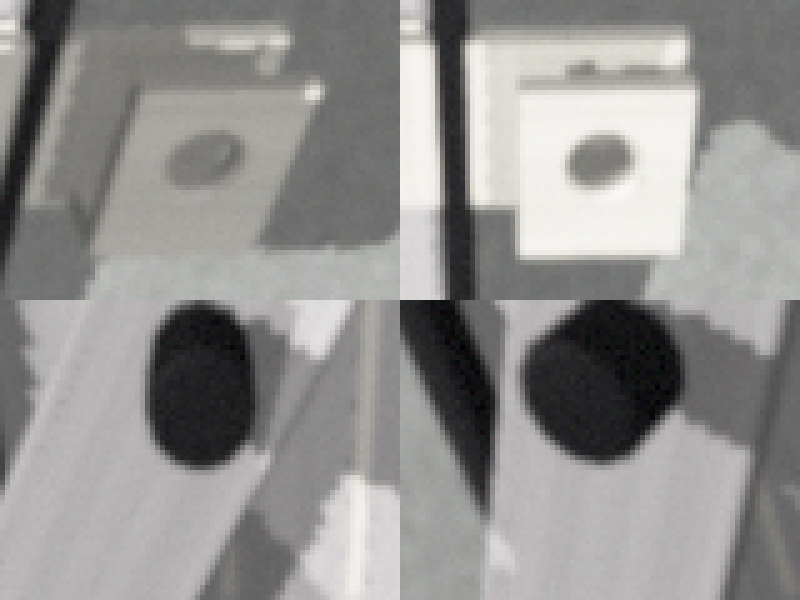

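```bash
python3 - <<'E'
from m import *
P=[pickle.load(open(f,'rb')) for f in('w1.pkl','w2.pkl')]
_,a=pickle.load(open('s0.pkl','rb'))
for n,u,v,t in [('fork',(376,127),(276,127),(186.7,251)),('knob',(252.4,21),(105.6,20),None)]:
    rs=[ray(P[0][1],u,P[0][0]),ray(P[1][1],v,P[1][0])]
    print(n,tri(rs)); 
    if t: print(tri(rs+[ray(a['top'],t)]))
s=np.sin(np.radians(33));c=np.cos(np.radians(33))
for th in np.arange(.8,1.3,.1): print(th.round(1),np.array([.459+.13*np.sin(th)*c-.022*s,.309-.13*np.cos(th),.137+.13*np.sin(th)*s+.022*c]).round(3))
E
```

```text
fork (array([0.45838227, 0.10810385, 0.13649858]), [np.float64(0.2), np.float64(0.2)])
(array([0.45783964, 0.10574396, 0.12929191]), [np.float64(0.7), np.float64(1.9), np.float64(1.3)])
knob (array([0.53841037, 0.24274344, 0.21275564]), [np.float64(0.0), np.float64(0.0)])
0.8 [0.525 0.218 0.206]
0.9 [0.532 0.228 0.211]
1.0 [0.539 0.239 0.215]
1.1 [0.544 0.25  0.219]
1.2 [0.549 0.262 0.221]
```

The fork mouth is at about (0.458, 0.108, 0.135) and the hinge at (0.458, 0.308). The knob top is at (0.538, 0.243, 0.213). The fork-to-hinge distance is 199–200 mm, and the knob fits the given geometry at guard ≈ 1.02 rad, so I'll go for the knob.

Call:
{"op": "jog_arm", "data": {"motion": [{"offset": [25,-20,0],"roll": 0,"hand": 42},{"offset": [55,-43,0],"roll": 0,"hand": 42},{"offset": [85,-66,0],"roll": 0,"hand": 42},{"offset": [115,-90,0],"roll": 0,"hand": 42},{"offset": [142,-111,0],"roll": 0,"hand": 42},{"offset": [142,-111,0],"roll": 0,"hand": 42},{"offset": [142,-111,20],"roll": 0,"hand": 42},{"offset": [142,-111,40],"roll": 0,"hand": 42},{"offset": [142,-111,55],"roll": 0,"hand": 42},{"offset": [142,-111,66],"roll": 0,"hand": 42},{"offset": [142,-111,71],"roll": 0,"hand": 42},{"offset": [142,-111,71],"roll": 0,"hand": 42},{"offset": [142,-111,71],"roll": 0,"hand": 0},{"offset": [142,-111,71],"roll": 0,"hand": 0},{"offset": [142,-111,71],"roll": 0,"hand": 0},{"offset": [142,-111,71],"roll": 0,"hand": 0},{"offset": [142,-111,71],"roll": 0,"hand": 0},{"offset": [142,-111,71],"roll": 0,"hand": 0},{"offset": [142,-111,71],"roll": 0,"hand": 0}]}}

```text
clock: 3.75
tool_pos: [0.542, 0.2422, 0.2009]
orientation: [-180.0, -0.1, 0.0]
force: [0.8, 0.3, 2.2]
opening: 0.0026
```

The fingers closed to 2.6 mm, so they missed the knob. I'll take another look.

```bash
python3 - <<'E'
from h import *
o,w=snap('wrist','w3');o,s=snap('scene','s3');o,t=snap('top','t3');print(o['opening'],o['force'])
c=[cv2.resize(s['img'][80:230,270:440],(600,530),interpolation=3)[:300],]
A=cv2.resize(s['img'][90:190,290:430],(400,286),interpolation=3);B=cv2.resize(t['img'][160:300,80:210],(400,286),interpolation=3);C=cv2.resize(w['img'],(400,300));
cv2.imwrite('pics/c3.png',np.hstack([np.vstack([A,B]),np.vstack([C,C*0])[:572]])[...,::-1])
E
```

```text
0.0006266831848849415 [-0.29131915 -0.25146706  4.56984408]
```

View pics/c3.png

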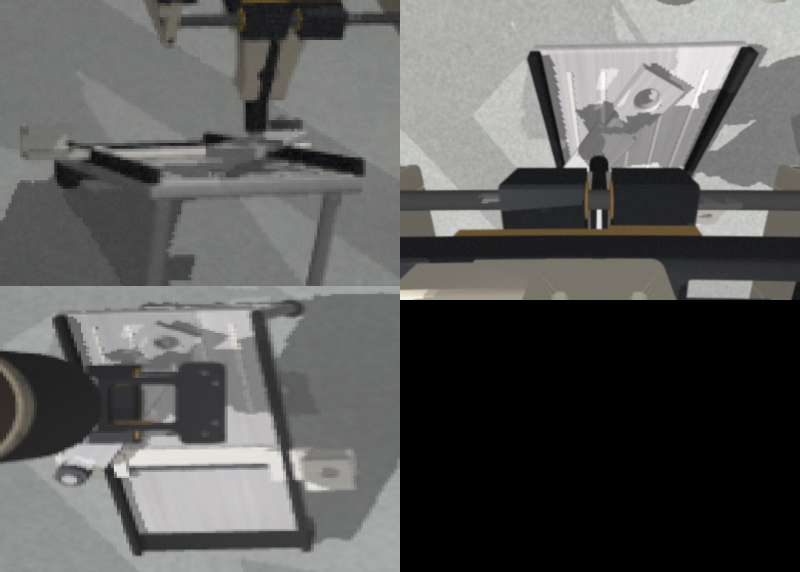

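```bash
python3 - <<'E'
from m import *
o,w=pickle.load(open('w3.pkl','rb'));_,a=pickle.load(open('s0.pkl','rb'))
for z in(.19,.2,.21): print(z,onz(w,(253,204),z,o).round(4))
s=np.sin(np.radians(33));c=np.cos(np.radians(33))
X=np.array([c,0,s]);Y=np.array([0,1,0]);Z=np.array([-s,0,c])
for F in([.4585,.108,.1345],[.4585,.107,.130]):
  n=Z;p0=np.array(F)-.009*Z
  for S,uv,oo in((a['top'],(134,187.8),None),(w,(316,125),o)):
    C,d=ray(S,uv,oo);x=C+d*(n@(p0-C))/(n@d);q=x-np.array(F);u,v=q@X,.2-q@Y;print('eye',x.round(4),'r',np.hypot(u,v),'th',np.arctan2(u,v))
g=cv2.resize(w['img'][150:270,180:330],(750,600),interpolation=cv2.INTER_CUBIC);cv2.imwrite('pics/c4.png',g[...,::-1])
E
```

```text
0.19 [0.5521 0.2437 0.19  ]
0.2 [0.5554 0.2437 0.2   ]
0.21 [0.5586 0.2436 0.21  ]
eye [0.6049 0.2065 0.2189] r 0.19695084870932364 th 1.0291732471022965
eye [0.6075 0.2089 0.2205] r 0.1983712891034853 th 1.0475866922097885
eye [0.6052 0.2076 0.2145] r 0.19613959233134462 th 1.0392866203374258
eye [0.6074 0.2079 0.216 ] r 0.19823823059517273 th 1.0472036416693888
```

View pics/c4.png

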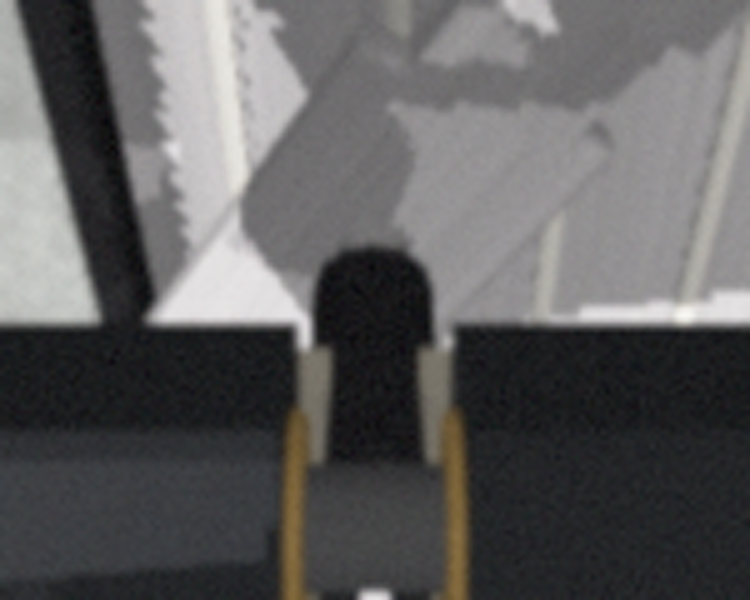

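The enlarged crop shows the black knob between the two tan pads, so it is held after all and the opening reading is misleading. I'll test this with a first piece of the arc.

Call:
{"op": "jog_arm", "data": {"motion": [{"offset": [-4,7,3],"roll": 0,"hand": 0},{"offset": [-8.6,15,5.6],"roll": 0,"hand": 0},{"offset": [-14,22,9],"roll": 0,"hand": 0},{"offset": [-19.6,29.4,12.7],"roll": 0,"hand": 0},{"offset": [-19.6,29.4,12.7],"roll": 0,"hand": 0}]}}

```text
clock: 4.32
tool_pos: [0.5216, 0.2107, 0.1878]
orientation: [179.9, -0.0, -0.0]
force: [0.9, -3.6, 3.5]
opening: 0.0005
```

```bash
python3 - <<'E'
from m import *
o,w=snap('wrist','w4');print(o['tool_pos'],o['force'],o['opening'])
g=np.hstack([cv2.resize(w['img'][:270,:],(512,270)),cv2.resize(w['img'][150:270,180:300],(270,270),interpolation=2)]);cv2.imwrite('pics/c5.png',g[...,::-1])
E
```

```text
[0.52156301 0.2107488  0.18775467] [ 0.94474919 -3.64140252  3.48633836] 0.0005473062733863397
```

View pics/c5.png

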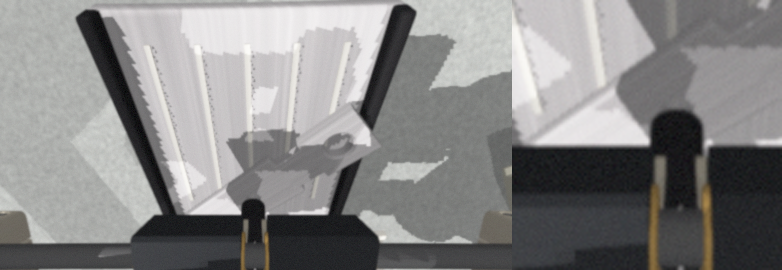

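```bash
cat > th.py <<'E'
from m import *
s=np.sin(np.radians(33));c=np.cos(np.radians(33))
X=np.array([c,0,s]);Y=np.array([0,1,0]);Z=np.array([-s,0,c]);F=np.array([.4585,.108,.1345])
def theta(S,uv,o=None):
    C,d=ray(S,uv,o);x=C+d*(Z@(F-.009*Z-C))/(Z@d);q=x-F;u,v=q@X,.2-q@Y;th=np.arctan2(u,v)
    return th,np.hypot(u,v),knob(th)
def knob(th): return F+.2*Y+.13*(np.sin(th)*X-np.cos(th)*Y)+.022*Z
E
python3 - <<'E'
from th import *
o,w=pickle.load(open('w4.pkl','rb'));print(theta(w,(340,143),o),o['tool_pos'])
o,s=snap('scene','s4');o,t=snap('top','t4')
A=cv2.resize(s['img'][90:190,290:430],(700,500),interpolation=2);cv2.imwrite('pics/c6.png',A[...,::-1])
E
```

```text
(np.float64(0.7439805954842755), np.float64(0.19936071494152302), array([0.52035355, 0.21234878, 0.20090016])) [0.52156301 0.2107488  0.18775467]
```

View pics/c6.png

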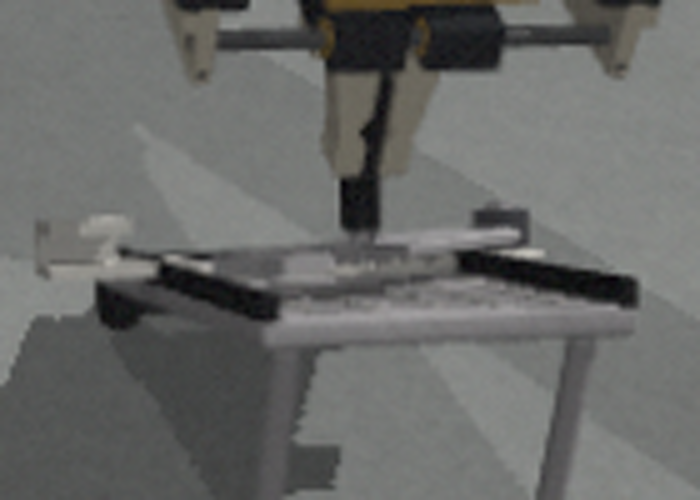

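The eye gives θ = 0.744, as commanded, with the knob on the tool's axis, so the knob is being carried. I'll continue the arc to the stop.

Call:
{"op": "jog_arm", "data": {"motion": [{"offset": [-6,6.5,4],"roll": 0,"hand": 0},{"offset": [-12.8,12.1,8.3],"roll": 0,"hand": 0},{"offset": [-20,17,13],"roll": 0,"hand": 0},{"offset": [-26.9,21.8,17.5],"roll": 0,"hand": 0},{"offset": [-34.5,25.6,22.5],"roll": 0,"hand": 0},{"offset": [-42,29,27.4],"roll": 0,"hand": 0},{"offset": [-50,31.5,32.6],"roll": 0,"hand": 0},{"offset": [-58,33.4,37.8],"roll": 0,"hand": 0},{"offset": [-66,34.5,43],"roll": 0,"hand": 0},{"offset": [-74.4,34.8,48.3],"roll": 0,"hand": 0},{"offset": [-77.6,34.8,50.4],"roll": 0,"hand": 0},{"offset": [-79,34.8,51.4],"roll": 0,"hand": 0},{"offset": [-79,34.8,51.4],"roll": 0,"hand": 0},{"offset": [-79,34.8,51.4],"roll": 0,"hand": 0},{"offset": [-79,34.8,51.4],"roll": 0,"hand": 0}]}}

```text
clock: 5.72
tool_pos: [0.4467, 0.1787, 0.139]
orientation: [-179.9, -0.4, 0.1]
force: [6.8, -8.2, 15.3]
opening: 0.0002
```

```bash
python3 - <<'E'
from th import *
print(knob(0),knob(.03))
o,t=snap('top','t5')
E
```

```text
[0.44651794 0.178      0.15295075] [0.44978827 0.1780585  0.15507453]
```

Call:
{"op": "jog_arm", "data": {"motion": [{"offset": [0,0,0],"roll": 0,"hand": 0},{"offset": [3,0,-2],"roll": 0,"hand": 42},{"offset": [3,0,-2],"roll": 0,"hand": 42},{"offset": [3,0,-2],"roll": 0,"hand": 42},{"offset": [3,0,-2],"roll": 0,"hand": 42},{"offset": [3,0,-2],"roll": 0,"hand": 42},{"offset": [0,0,-15],"roll": 0,"hand": 42},{"offset": [-5,0,-40],"roll": 0,"hand": 42},{"offset": [-5,0,-70],"roll": 0,"hand": 42},{"offset": [-20,20,-105],"roll": 0,"hand": 42},{"offset": [-43,45,-135],"roll": 0,"hand": 42},{"offset": [-43,45,-135],"roll": 0,"hand": 42},{"offset": [-43,45,-135],"roll": 0,"hand": 42},{"offset": [-43,45,-135],"roll": 0,"hand": 42}]}}

```text
clock: 6.93
tool_pos: [0.3997, 0.1329, 0.2707]
orientation: [-180.0, 0.0, 0.0]
force: [0.2, 0.1, -0.6]
opening: 0.0419
```

```bash
python3 - <<'E'
from th import *
o,w=snap('wrist','w5');print(o['tool_pos'],o['orientation'],o['force'])
cv2.imwrite('pics/c7.png',cv2.resize(w['img'][:240,60:360],(750,600),interpolation=2)[...,::-1])
E
```

```text
[0.39973857 0.1328829  0.27074558] [-1.79953731e+02  6.08364878e-03  3.27540715e-03] [ 0.17383618  0.10715112 -0.58294894]
```

View pics/c7.png

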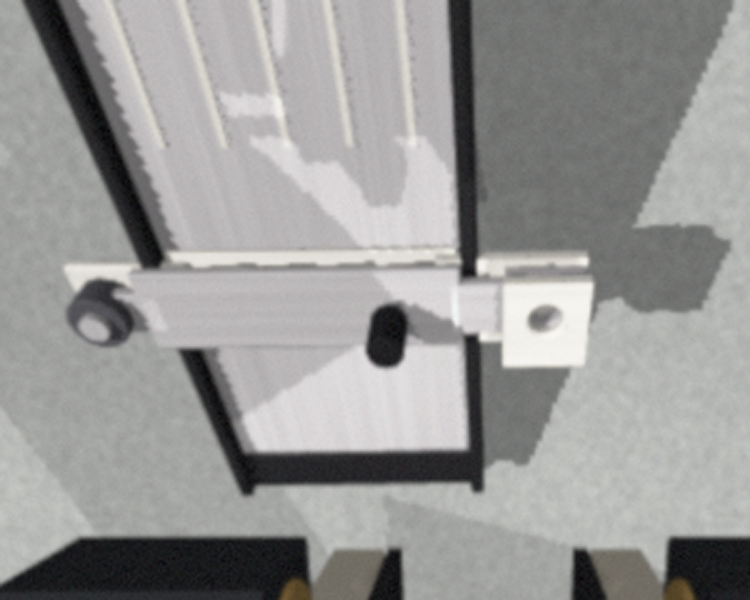

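The crop shows the guard lying across the deck against the blade line. Its lug is between the fork plates, seen as light metal through the fork hole at crop (546,319). Next I'll look at the fork again from another place, then at the rack pins.

Call:
{"op": "jog_arm", "data": {"motion": [{"offset": [0,30,0],"roll": 0,"hand": 42},{"offset": [0,60,0],"roll": 0,"hand": 42},{"offset": [0,90,0],"roll": 0,"hand": 42},{"offset": [0,110,0],"roll": 0,"hand": 42},{"offset": [0,110,0],"roll": 0,"hand": 42},{"offset": [0,110,0],"roll": 0,"hand": 42}]}}

```text
clock: 7.48
tool_pos: [0.4, 0.0222, 0.2696]
orientation: [179.9, 0.2, -0.1]
force: [0.1, 0.6, -0.6]
opening: 0.042
```

```bash
python3 -c "
from h import *
o,w=snap('wrist','w6');print(o['tool_pos'])"
```

```text
[0.40001295 0.02221238 0.26963875]
```

Call:
{"op": "jog_arm", "data": {"motion": [{"offset": [5,30,0],"roll": 0,"hand": 42},{"offset": [15,60,0],"roll": 0,"hand": 42},{"offset": [25,95,0],"roll": 0,"hand": 42},{"offset": [35,130,0],"roll": 0,"hand": 42},{"offset": [45,165,0],"roll": 0,"hand": 42},{"offset": [55,195,0],"roll": 0,"hand": 42},{"offset": [60,210,0],"roll": 0,"hand": 42},{"offset": [60,210,0],"roll": 0,"hand": 42},{"offset": [60,210,0],"roll": 0,"hand": 42}]}}

```text
clock: 8.28
tool_pos: [0.4605, -0.1871, 0.2697]
orientation: [-180.0, 0.2, -0.1]
force: [-0.4, 0.8, -0.8]
opening: 0.0421
```

```bash
python3 -c "
from h import *
o,w=snap('wrist','w7');print(o['tool_pos'])"
```

```text
[ 0.46054063 -0.18705679  0.26966932]
```

Call:
{"op": "jog_arm", "data": {"motion": [{"offset": [0,30,0],"roll": 0,"hand": 42},{"offset": [0,60,0],"roll": 0,"hand": 42},{"offset": [0,85,0],"roll": 0,"hand": 42},{"offset": [0,90,0],"roll": 0,"hand": 42},{"offset": [0,90,0],"roll": 0,"hand": 42},{"offset": [0,90,0],"roll": 0,"hand": 42}]}}

```text
clock: 8.83
tool_pos: [0.4603, -0.2761, 0.271]
orientation: [-180.0, 0.0, 0.0]
force: [-0.5, 0.1, -0.4]
opening: 0.0423
```

```bash
python3 - <<'E'
from th import *
o,w=snap('wrist','w8');print(o['tool_pos'],o['orientation'])
P={k:pickle.load(open(k+'.pkl','rb')) for k in('w1','w2','w5','w6','w7','w8')}
# predicted fork pixel, Otsu blob there
def proj(S,p,o):
    T=np.linalg.inv(pose(S,o));q=T[:3,:3]@p+T[:3,3];return cv2.projectPoints(q[None],np.zeros(3),np.zeros(3),np.array(S['K']),np.array(S['D']))[0][0,0]
print('fork px',{k:proj(P[k][1],F,P[k][0]).round(1).tolist() for k in('w1','w2','w5','w6')})
print('pin px',{k:proj(P[k][1],np.array([.533,-.236,.095]),P[k][0]).round(1).tolist() for k in('w7','w8')})
u,v=map(int,proj(P['w6'][1],F,P['w6'][0]))
f=P['w6'][1]['img'][v-20:v+20,u-24:u+24]
c=[cv2.resize(f,(384,300),interpolation=0)]
for k in('w7','w8'):
    u,v=map(int,proj(P[k][1],np.array([.533,-.236,.085]),P[k][0]));v=max(v,48);print(k,'crop org',u-60,v-48)
    c.append(cv2.resize(P[k][1]['img'][v-48:v+48,u-60:u+60],(400,320),interpolation=2))
g=np.zeros((640,800,3),np.uint8);g[:300,:384]=c[0];g[300:620,:400]=c[1];g[300:620,400:]=c[2];cv2.imwrite('pics/c8.png',g[:620][...,::-1][:600])
E
```

```text
[ 0.46028397 -0.27606025  0.27095903] [-1.79978232e+02  1.52076965e-02  3.98885659e-02]
fork px {'w1': [375.3, 126.6], 'w2': [276.0, 127.0], 'w5': [277.5, 127.1], 'w6': [176.6, 127.2]}
pin px {'w7': [294.7, 114.0], 'w8': [222.4, 114.3]}
w7 crop org 233 66
w8 crop org 163 66
```

View pics/c8.png

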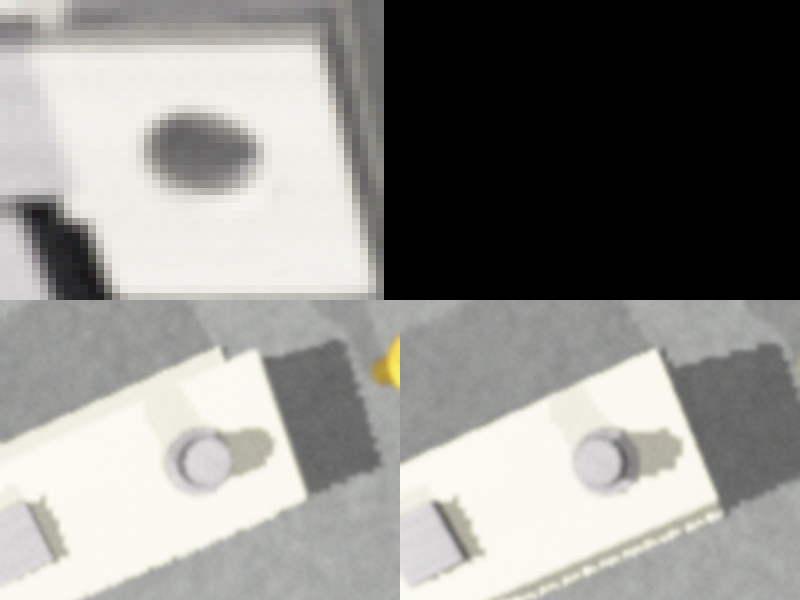

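The bottom crops show the lock pin: a grey round knob on a round flange, with its top at w7 (294.8,114) and w8 (223.3,114). The square-headed pin is to its left and a yellow look-alike is at the far right. The round grey one in the rack fits the description.

```bash
python3 - <<'E'
from th import *
P={k:pickle.load(open(k+'.pkl','rb')) for k in('w1','w2','w5','w6','w7','w8')}
_,a=pickle.load(open('s0.pkl','rb'))
r=lambda k,uv:ray(P[k][1],uv,P[k][0])
print('pin',tri([r('w7',(294.8,114)),r('w8',(223.3,114))]),tri([r('w7',(294.8,114)),r('w8',(223.3,114)),ray(a['top'],(327,216)),ray(a['scene'],(156,174))]))
for k,u in(('w7',(294.8,114)),('w8',(223.3,114))):print(onz(P[k][1],u,.1,P[k][0]))
fr=[r('w1',(376,127)),r('w2',(276,127)),r('w5',(278.4,127.6)),r('w6',(177.25,127))]
print('fork',tri(fr));print('fork+top',tri(fr+[ray(a['top'],(186.7,251))]))
E
```

```text
pin (array([ 0.53320182, -0.23664104,  0.09119176]), [np.float64(0.2), np.float64(0.2)]) (array([ 0.53320829, -0.23642619,  0.09420226]), [np.float64(0.3), np.float64(0.6), np.float64(1.9), np.float64(2.2)])
[ 0.53299848 -0.23539224  0.1       ]
[ 0.5332791  -0.23761658  0.1       ]
fork (array([0.45834524, 0.10737799, 0.13458866]), [np.float64(0.3), np.float64(0.6), np.float64(0.5), np.float64(0.4)])
fork+top (array([0.45811692, 0.10657961, 0.13239894]), [np.float64(0.2), np.float64(1.2), np.float64(0.3), np.float64(1.4), np.float64(2.5)])
```

The measured pin top is (0.533, -0.2365, ~0.094–0.10), and the text's check value is 0.100. The fork from four wrist views is (0.4583, 0.1074, 0.1346). The tool stays vertical, so I'll grasp the pin here. I'll then lever it to 33° about the tool's y axis against its own rack hole.

Call:
{"op": "jog_arm", "data": {"motion": [{"offset": [30,-16,30],"roll": 0,"hand": 42},{"offset": [55,-30,60],"roll": 0,"hand": 42},{"offset": [73,-39.5,90],"roll": 0,"hand": 42},{"offset": [73,-39.5,115],"roll": 0,"hand": 42},{"offset": [73,-39.5,140],"roll": 0,"hand": 42},{"offset": [73,-39.5,160],"roll": 0,"hand": 42},{"offset": [73,-39.5,175],"roll": 0,"hand": 42},{"offset": [73,-39.5,182],"roll": 0,"hand": 42},{"offset": [73,-39.5,182],"roll": 0,"hand": 42},{"offset": [73,-39.5,182],"roll": 0,"hand": 42},{"offset": [73,-39.5,182],"roll": 0,"hand": 0},{"offset": [73,-39.5,182],"roll": 0,"hand": 0},{"offset": [73,-39.5,182],"roll": 0,"hand": 0},{"offset": [73,-39.5,182],"roll": 0,"hand": 0},{"offset": [73,-39.5,182],"roll": 0,"hand": 0},{"offset": [73,-39.5,182],"roll": 0,"hand": 0},{"offset": [73,-39.5,182],"roll": 0,"hand": 0},{"offset": [73,-39.5,182],"roll": 0,"hand": 0}]}}

```text
clock: 10.38
tool_pos: [0.5331, -0.2377, 0.0892]
orientation: [180.0, 0.0, 0.0]
force: [0.1, 0.1, 0.1]
opening: 0.0008
```

```bash
python3 - <<'E'
from h import *
o,w=snap('wrist','w9');print(o['opening'],o['force'])
for k in('w3','w9'):
    g=cv2.cvtColor(pickle.load(open(k+'.pkl','rb'))[1]['img'],cv2.COLOR_RGB2GRAY)
    print(k)
    for v in range(190,262,4): print(v,*(f'{x:3d}' for x in g[v,226:286:3]))
g=cv2.cvtColor(pickle.load(open('w5.pkl','rb'))[1]['img'],cv2.COLOR_RGB2GRAY);print('w5')
for v in range(200,262,6): print(v,*(f'{x:3d}' for x in g[v,150:360:7]))
E
```

```text
0.0008417773508622956 [0.13777828 0.08670747 0.11744197]
w3
190 180 114 113 114 113 109 115 108 111 114 113 120 149 149 150 151 145 142 146 149
194 206 113 110 113 112 112 111 115 110 116 112 141 144 146 149 146 148 149 148 149
198 201 170 113 112 110 111 113 105 103  96 101 103 127 146 144 145 148 147 151 148
202 223 226 186 113 112 108  89  33  26  24  22  22  49 134 145 149 149 153 143 142
206 226 226 223 210 143 142  24  24  17  24  15  21  22  64 148 148 155 136 148 148
210 227 224 224 222 215 138  20  23  21  19  26  25  19  32 151 149 140 146 146 145
214 161 163 159 163 168 200  20  18  19  21  20  22  21  23 142 104 104 102 102 103
218  27  25  23  25  59 194  35  24  15  20  26  21  21  42 151  63  22  28  31  26
222  25  30  24  27  34 117 113  29  20  20  22  29  31 113 115  37  25  29  27  27
226  30  28  28  30  36 112 113  28  26  23  20  27  27 113 114  43  31  29  25  27
230  33  26  26  29  36 111 105  24  27  22  20  22  23 102 112  38  26  19  16  29
234  29  33  29  34  74  92 104  16  23  17  22  26  26 101  99  77  25  26  25  31
238  46  45  48  44  89  91  96 
[... 2653 characters left out ...]
  65 157 160 160 164 168 162 163 164 162  23  26 107 110 108 134  31  25  25  26
236  38  39  31  28  69 102 108 109 109  22  52 163 167 163 161 163 158 164 165 160  22  19 111 111 110  74  75  24  26  27
242  56  54  41  60  67  81  90  89  54  32  47 127 126 128 128 124 125 122 128 122  34  32  70  88  87  73  70  42  31  36
248  57  61  49  96  59  61  61  75  74  73  74  65  62  58  60  55  58  59  60  60  61  58  61  57  59  60  61  74  36  32
254  64  61  55 108  62  68  67  67  66  67  64  64  63  66  64  66  66  64  64  63  65  64  60  62  64  63  69 102  31  31
260  59  58  59 112  63  66  65  65  65  63  65  64  65  67  66  64  67  62  63  64  64  67  61  64  65  62  64 109  35  32
```

```bash
python3 -c "
from h import *
o,s=snap('scene','s9')"
```

Call:
{"op": "jog_arm", "data": {"motion": [{"offset": [0,0,-10],"roll": 0,"hand": 0},{"offset": [0,0,-20],"roll": 0,"hand": 0},{"offset": [0,0,-30],"roll": 0,"hand": 0},{"offset": [0,0,-36],"roll": 0,"hand": 0},{"offset": [0,0,-36],"roll": 0,"hand": 0},{"offset": [0,0,-36],"roll": 0,"hand": 0}]}}

```text
clock: 10.98
tool_pos: [0.5335, -0.2376, 0.1259]
orientation: [180.0, -0.1, 0.0]
force: [-0.4, 0.5, 0.1]
opening: 0.0004
```

```bash
python3 - <<'E'
from h import *
o,w=snap('wrist','w10');o,s=snap('scene','s10');print(o['opening'],o['force'])
g=cv2.cvtColor(w['img'],cv2.COLOR_RGB2GRAY)
for v in range(190,250,6): print(v,*(f'{x:3d}' for x in g[v,226:286:3]))
a=[cv2.resize(pickle.load(open(k+'.pkl','rb'))[1]['img'][100:230,100:240],(390,362),interpolation=2) for k in('s9',)]
b=cv2.resize(s['img'][100:230,100:240],(390,362),interpolation=2);c=cv2.resize(w['img'][130:260,180:330],(390,238),interpolation=2)
d=cv2.resize(pickle.load(open('w9.pkl','rb'))[1]['img'][130:260,180:330],(390,238),interpolation=2)
cv2.imwrite('pics/c9.png',np.vstack([np.hstack([a[0],b]),np.hstack([d,c])])[...,::-1])
E
```

```text
0.0005068279220327001 [ 0.45640884 -0.48268051 -0.77053672]
190 251 251 250 244 240 235 177 188 191 192 200 197 124 169 181 183 184 182 183 185
196 251 251 250 248 235 197 180 107  89  84  83  79 126 138 173 182 180 182 182 182
202 250 250 250 250 230 211 118 109 126 134 127 102  80 138 163 182 183 183 184 182
208 249 250 250 250 250 220 210 137 135 139 139 141 137 189 248 213 184 185 182 185
214 204 203 204 203 201 194 203 138 141 139 139 140 147 247 205 151 132 127 132 191
220  24  25  21  24  27  24 137 116  42  56  61  50 156 138  25  24  26  21  18  25
226  25  24  25  27  21  21  96  96  27  76  77  15  96  96  22  18  21  25  18  23
232  25  22  23  17  21  32  82  77  25  77  78  11  78  79  34  20  16  26  22  22
238  33  29  31  31  31  50  78  68  23  44  50  19  65  78  50  28  28  29  31  29
244  33  29  33  30  34  69  76  46  41  49  47  47  48  76  59  35  30  34  31  33
```

View pics/c9.png

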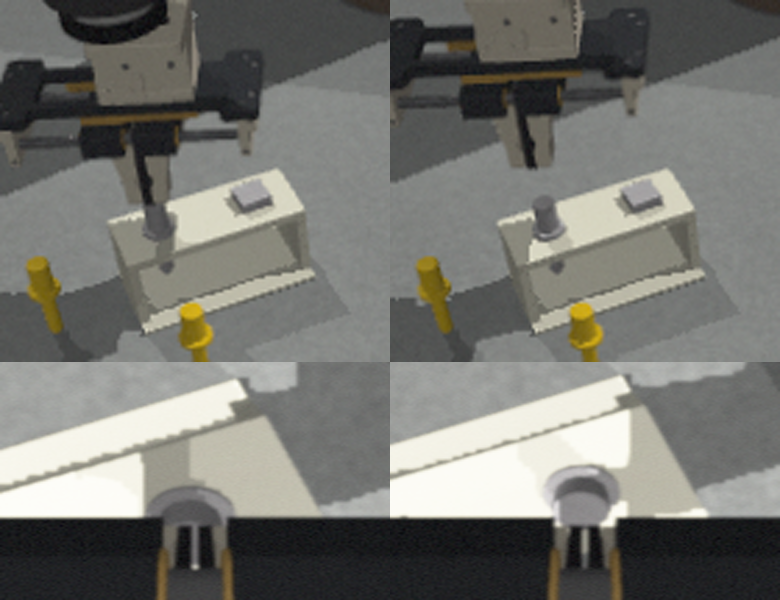

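The last picture (12 of 12) shows that the pin stayed in its hole. The closed fingertips ended just above its head, although the reported TCP put them well below its top. The fingertips must therefore stand higher than the text says. That also explains the guard: it was dragged by tips pressing on the knob top. I'll calibrate by touching the pin's head with the closed fingers.

Call:
{"op": "jog_arm", "data": {"motion": [{"offset": [0,0,15],"roll": 0,"hand": 0},{"offset": [0,0,30],"roll": 0,"hand": 0},{"offset": [0,0,37],"roll": 0,"hand": 0},{"offset": [0,0,38],"roll": 0,"hand": 0},{"offset": [0,0,38],"roll": 0,"hand": 0},{"offset": [0,0,38],"roll": 0,"hand": 0}]}}

```text
clock: 11.58
tool_pos: [0.5334, -0.2377, 0.0875]
orientation: [180.0, -0.0, 0.0]
force: [0.3, -0.3, -0.2]
opening: 0.0006
```

Call:
{"op": "jog_arm", "data": {"motion": [{"offset": [0,0,1],"roll": 0,"hand": 0},{"offset": [0,0,2],"roll": 0,"hand": 0},{"offset": [0,0,2],"roll": 0,"hand": 0},{"offset": [0,0,2],"roll": 0,"hand": 0}]}}

```text
clock: 11.92
tool_pos: [0.5332, -0.2377, 0.0854]
orientation: [180.0, -0.0, 0.0]
force: [-0.2, 0.9, 0.2]
opening: 0.0007
```

Call:
{"op": "jog_arm", "data": {"motion": [{"offset": [0,0,1],"roll": 0,"hand": 0},{"offset": [0,0,2],"roll": 0,"hand": 0},{"offset": [0,0,2],"roll": 0,"hand": 0},{"offset": [0,0,2],"roll": 0,"hand": 0}]}}

```text
clock: 12.25
tool_pos: [0.5336, -0.2379, 0.085]
orientation: [180.0, -0.1, 0.1]
force: [-3.2, 2.4, 12.4]
opening: 0.0004
```

The tips touch the head's top at TCP z ≈ 0.085, so they stand about 14 mm behind the TCP. The guard's contact height agrees. I'll regrasp 22 mm lower.

Call:
{"op": "jog_arm", "data": {"motion": [{"offset": [0,0,-10],"roll": 0,"hand": 0},{"offset": [0,0,-10],"roll": 0,"hand": 42},{"offset": [0,0,-10],"roll": 0,"hand": 42},{"offset": [0,0,-10],"roll": 0,"hand": 42},{"offset": [0,0,-10],"roll": 0,"hand": 42},{"offset": [0,0,-10],"roll": 0,"hand": 42},{"offset": [0,-1,0],"roll": 0,"hand": 42},{"offset": [0,-1,10],"roll": 0,"hand": 42},{"offset": [0,-1,17],"roll": 0,"hand": 42},{"offset": [0,-1,20],"roll": 0,"hand": 42},{"offset": [0,-1,20],"roll": 0,"hand": 42},{"offset": [0,-1,20],"roll": 0,"hand": 42},{"offset": [0,-1,20],"roll": 0,"hand": 0},{"offset": [0,-1,20],"roll": 0,"hand": 0},{"offset": [0,-1,20],"roll": 0,"hand": 0},{"offset": [0,-1,20],"roll": 0,"hand": 0},{"offset": [0,-1,20],"roll": 0,"hand": 0},{"offset": [0,-1,20],"roll": 0,"hand": 0}]}}

```text
clock: 13.75
tool_pos: [0.5333, -0.2367, 0.0635]
orientation: [180.0, -0.0, 0.0]
force: [-0.4, 1.4, 1.2]
opening: 0.0169
```

It's gripped, with an opening of 16.9 mm. I'll lift until only the tip is in the hole, then lever the pin over towards −x.

Call:
{"op": "jog_arm", "data": {"motion": [{"offset": [0,0,-10],"roll": 0,"hand": 0},{"offset": [0,0,-20],"roll": 0,"hand": 0},{"offset": [0,0,-30],"roll": 0,"hand": 0},{"offset": [0,0,-36],"roll": 0,"hand": 0},{"offset": [0,0,-36],"roll": 0,"hand": 0},{"offset": [0,0,-36],"roll": 0,"hand": 0}]}}

```text
clock: 14.25
tool_pos: [0.5335, -0.2367, 0.0999]
orientation: [180.0, -0.1, 0.0]
force: [-0.5, 1.1, -1.4]
opening: 0.0174
```

Call:
{"op": "jog_arm", "data": {"motion": [{"offset": [-2,0,0],"roll": 0,"hand": 0},{"offset": [-5.5,0,0],"roll": 0,"hand": 0},{"offset": [-9,0,0],"roll": 0,"hand": 0},{"offset": [-13,0,0.3],"roll": 0,"hand": 0},{"offset": [-16.7,0,0.8],"roll": 0,"hand": 0},{"offset": [-16.7,0,0.8],"roll": 0,"hand": 0}]}}

```text
clock: 14.75
tool_pos: [0.5176, -0.2367, 0.0988]
orientation: [180.0, -0.2, 0.0]
force: [6.4, 0.5, 0.2]
opening: 0.0167
```

```bash
python3 - <<'E'
from h import *
o,s=snap('scene','s11')
_,a=pickle.load(open('s0.pkl','rb'))
d=cv2.absdiff(s['img'],a['scene']['img']).max(2)
hsv=cv2.cvtColor(s['img'],cv2.COLOR_RGB2GRAY)
for v in range(140,216,3): print(v,''.join(f'{x:4d}' for x in hsv[v,132:184:2]))
E
```

```text
140   34  34  33  38  49  57  55  53  56  63  38  31  34  34  35  32  32  36  67  60  54  59  62  60  59  56
143   33  30  33  33  49  67  61  59  69  70  52  31  29  25  31  32  21  31  71 130 136 138 132 133 136 134
146   31  30  24  30  25  93  88  27  58  85 112  29  26  30  28  41  41  47  98 133 134 134 131 133 130 132
149   85  87 102 104 104 102  92  21  20 135 134 133  53 105 105 106  99 131 132 132 134 132 134 133 134 132
152   85  92 111 109 101 105 106  38  17 131 135 136  35 104 106 105  93 131 132 130 131 131 130 132 132 130
155  136 137 138 138 107 105 105  58  19  78  88  79  48  56 103 102  83 132 132 133 133 131 133 137 133 135
158  133 133 135 134 131 103 102  77  25  82  85  87  70  49 104 103  82 128 130 133 131 131 133 136 132 133
161  132 135 130 133 131 111 103 104  32  82  88  90  77  49 104 103  97 133 134 132 137 133 134 131 131 132
164  136 135 137 135 133 120 102  97  72  53  84  88  81  31  95 111 119 133 130 130 132 137 135 136 134 130
167  132 134 131 130 133 133 131 132 133  78  78  80  81  78  95 130 136 135 132 132 132 133 166 201 209 199
170  136 1
[... 1033 characters left out ...]
38 134 137 136 135 136 137 139 137 137 136 136
200  128 129  84  85  85  84  93  98 103 122 137 136 137 138 137 137 134 135 137 137 135 135 136 134 136 135
203   83  85  83  83  86  89  90  95 104 106 138 135 137 136 137 137 137 138 136 136 137 138 136 135 107 106
206   85  82  82  83  87  84  84  93 101 114 109 136 136 138 136 135 137 136 136 124 107 184 183 183 184 184
209   82  84  83  83  82  84  84  83  92 112 111 111 139 137 134 108 140 172 162 168 183 185 185 183 191 127
212   84  83  85  83  83  84  82  83  90 115 113 117 127 184 185 185 157 164 165 167 158 112 103 118 121 119
215   82  84  85  86  82  85  87  82  80 106 119 172 183 184 186 183 135  93  96 106 119 121 118 119 124 121
```

Call:
{"op": "jog_arm", "data": {"motion": [{"offset": [-4,0,0.8],"roll": 0,"hand": 0},{"offset": [-7.5,0,1.8],"roll": 0,"hand": 0},{"offset": [-11.5,0,3.2],"roll": 0,"hand": 0},{"offset": [-15.5,0,5],"roll": 0,"hand": 0},{"offset": [-18,0,6.2],"roll": 0,"hand": 0},{"offset": [-18,0,6.2],"roll": 0,"hand": 0},{"offset": [-18,0,6.2],"roll": 0,"hand": 0}]}}

```text
clock: 15.38
tool_pos: [0.4983, -0.2368, 0.0925]
orientation: [180.0, -0.0, 0.0]
force: [2.4, -0.4, 4.9]
opening: 0.0171
```

Call:
{"op": "jog_arm", "data": {"motion": [{"offset": [3,0,-3],"roll": 0,"hand": 0},{"offset": [5,0,-15],"roll": 0,"hand": 0},{"offset": [5,0,-40],"roll": 0,"hand": 0},{"offset": [5,0,-75],"roll": 0,"hand": 0},{"offset": [5,0,-100],"roll": 0,"hand": 0},{"offset": [5,0,-100],"roll": 0,"hand": 0},{"offset": [5,0,-100],"roll": 0,"hand": 0}]}}

```text
clock: 15.97
tool_pos: [0.5026, -0.2366, 0.1927]
orientation: [-180.0, 0.0, -0.0]
force: [1.1, -0.4, -2.1]
opening: 0.0171
```

```bash
python3 - <<'E'
from h import *
o,w=snap('wrist','w12');o2,s=snap('scene','s12');print(o['tool_pos'],o['opening'],o['force'])
def px(S,p,o=None):
    T=np.linalg.inv(pose(S,o));q=T[:3,:3]@p+T[:3,3];return cv2.projectPoints(q[None],np.zeros(3),np.zeros(3),np.array(S['K']),np.array(S['D']))[0][0,0].round(1)
t=o['tool_pos'];H=t+[0,0,.0255]
for f in(0,15,25,33,40):
    r=np.radians(f);d=np.array([np.sin(r),0,-np.cos(r)])
    print(f,*[(n,px(w,H+d*l,o),px(s,H+d*l)) for n,l in(('fl',.017),('tip',.065))])
g=cv2.cvtColor(w['img'],cv2.COLOR_RGB2GRAY)
for v in range(120,220,4): print(v,''.join(f'{x:4d}' for x in g[v,230:284:2]))
g=cv2.cvtColor(s['img'],cv2.COLOR_RGB2GRAY)
u,v0=px(s,H).astype(int)
print(u-24)
for v in range(v0-15,v0+55,3): print(v,''.join(f'{x:4d}' for x in g[v,u-24:u+26:2]))
E
```

```text
[ 0.50264771 -0.23655376  0.19266469] 0.017100316254790207 [ 1.13686027 -0.35176304 -2.05008696]
0 ('fl', array([255.2, 228. ]), array([148.8, 125.9])) ('tip', array([255.1, 204.9]), array([152.3, 144.2]))
15 ('fl', array([255.2, 222. ]), array([148.5, 126.9])) ('tip', array([255.1, 185.8]), array([151.2, 148.2]))
25 ('fl', array([255.2, 218.5]), array([148.2, 127.2])) ('tip', array([255.1, 173.7]), array([150.4, 149.8]))
33 ('fl', array([255.2, 216.1]), array([148. , 127.3])) ('tip', array([255.1, 164.5]), array([149.6, 150.4]))
40 ('fl', array([255.2, 214.3]), array([147.8, 127.3])) ('tip', array([255.1, 156.9]), array([148.9, 150.5]))
120  155 153 156 153 166 192 224 238 239 239 239 238 238 237 238 238 239 245 247 249 250 250 248 189 110 112 112
124  175 215 232 239 239 239 240 240 239 239 237 238 242 247 250 250 250 250 249 249 250 249 250 247 156 109 111
128  239 239 238 240 238 239 240 238 246 249 250 250 250 250 250 249 250 250 250 249 249 249 249 250 242 130 111
132  240 241 239 243 247 250 250 250 250 250 250 250 250 250 249 250 249 250 250 250 250 250 250 250 249 231 117
13
[... 4194 characters left out ...]
33 132 130 131 128 128 129 129 128 129 125 128 129 129 131 128 127 128
158  130 130 136 132 131 130 131 130 128 129 128 130 127 130 129 128 127 129 126 127 125 125 127 128 128
161  134 131 132 131 130 129 129 131 129 130 127 127 131 127 126 130 127 131 130 131 130 130 128 130 131
164  132 128 131 128 129 129 130 132 131 130 129 129 130 131 129 128 125 126 128 129 130 131 127 127 127
167  132 130 127 125 130 128 128 127 128 130 127 125 128 127 130 129 132 131 131 127 129 134 129 128 125
170  123 125 127 130 132 130 129 129 130 127 126 129 128 128 129 128 126 130 131 129 128 141 174 195 204
173  130 129 130 127 129 128 125 125 127 126 129 128 129 126 125 126 134 167 196 205 208 206 206 205 206
```

```bash
python3 - <<'E'
from h import *
o,w=pickle.load(open('w12.pkl','rb'));o2,s=pickle.load(open('s12.pkl','rb'))
t=np.array(o['tool_pos'])
for rw in(161.5,163.5):
  for v in(150.5,151.5):
    x,e=tri([ray(w,(255,rw),o),ray(s,(150.5,v))]);print(rw,v,((x-t)*1e3).round(1),e)
E
```

```text
161.5 150.5 [ 37.5   1.2 -28. ] [np.float64(1.2), np.float64(1.2)]
161.5 151.5 [ 37.1   0.9 -30.9] [np.float64(0.9), np.float64(0.9)]
163.5 150.5 [ 35.8   1.  -29.2] [np.float64(1.0), np.float64(1.0)]
163.5 151.5 [ 35.4   0.7 -32.1] [np.float64(0.7), np.float64(0.7)]
```

The tip is 36 mm ahead of and 29.5 mm below the TCP, which puts the tilt at about 33–34°, in agreement in two views. Next I'll carry the pin to just outside the fork mouth along its axis.

Call:
{"op": "jog_arm", "data": {"motion": [{"offset": [-5,-10,-5],"roll": 0,"hand": 0},{"offset": [-12,-30,-10],"roll": 0,"hand": 0},{"offset": [-20,-55,-10],"roll": 0,"hand": 0},{"offset": [-28,-85,-10],"roll": 0,"hand": 0},{"offset": [-36,-115,-10],"roll": 0,"hand": 0},{"offset": [-44,-145,-10],"roll": 0,"hand": 0},{"offset": [-52,-175,-10],"roll": 0,"hand": 0},{"offset": [-60,-205,-10],"roll": 0,"hand": 0},{"offset": [-68,-235,-10],"roll": 0,"hand": 0},{"offset": [-76,-265,-10],"roll": 0,"hand": 0},{"offset": [-84,-295,-10],"roll": 0,"hand": 0},{"offset": [-92,-320,-5],"roll": 0,"hand": 0},{"offset": [-94,-337,0],"roll": 0,"hand": 0},{"offset": [-94,-344,3],"roll": 0,"hand": 0},{"offset": [-94,-344,3],"roll": 0,"hand": 0},{"offset": [-94,-344,3],"roll": 0,"hand": 0},{"offset": [-94,-344,3],"roll": 0,"hand": 0}]}}

```text
clock: 17.48
tool_pos: [0.4092, 0.1065, 0.1889]
orientation: [179.9, 0.1, -0.0]
force: [0.1, -0.8, -0.4]
opening: 0.0171
```

```bash
cat > look.py <<'E'
import sys
from th import *
F=np.array([.4583,.1074,.134])
def px(S,p,o=None):
    T=np.linalg.inv(pose(S,o));q=T[:3,:3]@p+T[:3,3];return cv2.projectPoints(q[None],np.zeros(3),np.zeros(3),np.array(S['K']),np.array(S['D']))[0][0,0].round(1)
o,w=snap('wrist',sys.argv[1]);t=np.array(o['tool_pos']);print(t.round(4),o['orientation'].round(2) if hasattr(o['orientation'],'round') else o['orientation'],o['opening'],o['force'])
tip=t+[.036,0,-.0295];q=tip-F;print('tip in fork mm',(1e3*np.array([q@X,q@Y,q@Z])).round(1))
print('fork px',px(w,F,o),'tip px',px(w,tip,o))
g=cv2.cvtColor(w['img'],cv2.COLOR_RGB2GRAY)
for v in range(112,220,4): print(v,''.join(f'{x:4d}' for x in g[v,220:292:3]))
E
python3 look.py w13
```

```text
[0.4092 0.1065 0.1889] [ 1.7995e+02  5.0000e-02 -1.0000e-02] 0.017097536146950792 [ 0.09461399 -0.80268957 -0.36145633]
tip in fork mm [ 2.8 -0.9 28.4]
fork px [253.9 142.7] tip px [255.  163.6]
112  225 225 227 229 226 226 225 224 228 225 226 217 219 220 225 225 225 225 226 148 118 121 123 123
116  226 224 226 228 180 151 151 146 147 150 148 146 149 148 147 151 147 150 145 124 123 122 117 120
120  157 159 195 187 168 150 144 147 160 165 163 166 158 160 160 158 159 160 162 163 121 124 120 111
124  190 191 191 189 195 192 196 199 210 217 218 218 219 224 227 224 218 214 191 152 122 119 121 117
128  195 196 196 202 224 224 224 224 226 245 244 245 244 245 244 211 181 172 171 164 125 119 122 129
132  189 189 187 192 225 225 224 226 232 246 246 246 247 246 246 209 177 175 175 167 121 120 117 182
136  191 189 191 192 227 227 227 228 228 237 191 172 174 213 246 246 183 178 178 161 118 118 177 189
140  220 197 194 199 224 228 227 227 193 113 114 118 114 170 209 246 246 211 176 154 121 139 199 190
144  217 220 220 192 220 222 224 227 190 124 123 124 185 225 219 245 246 191 176 141 125 169 185 
[... 1121 characters left out ...]
89  47  41  57 103 121 124 125 122  98 107 111 110 105 102 192 197 192 194 199 196 194 193 190
196  208  49  41  47  79 125 120 124 129  98 106 113 111 107  99 196 201 201 196 202 190 197 192 195
200  220  66  41  38  66 125 116 112 112 111 111 112 114 112 108 112 147 197 198 202 199 198 199 196
204   47  44  44  28  72 117 100 109 111 114 112 112 114 113 112 108 107 104 189 200 202 194 201 201
208   40  42  42  29  93 108 111 111 110 109 106 110 110 108 106 114 114 113 123 191 191 202 195 196
212   40  41  48  35 123 119 114 111 100 107 108 113 113 109 106 103 112 115 124 199 199 198 199 198
216   67  80  43  40 139 118 112  97 100 109 108 110 107 111 107 100  98 110 121 204 202 203 199 191
```

Call:
{"op": "jog_arm", "data": {"motion": [{"offset": [4,-1.3,8],"roll": 0,"hand": 0},{"offset": [8,-1.3,15],"roll": 0,"hand": 0},{"offset": [11.5,-1.3,22.8],"roll": 0,"hand": 0},{"offset": [11.5,-1.3,22.8],"roll": 0,"hand": 0},{"offset": [11.5,-1.3,22.8],"roll": 0,"hand": 0},{"offset": [11.5,-1.3,22.8],"roll": 0,"hand": 0}]}}

```text
clock: 18.03
tool_pos: [0.4209, 0.1084, 0.1662]
orientation: [180.0, 0.0, -0.0]
force: [0.6, 0.8, -0.0]
opening: 0.0171
```

```bash
python3 look.py w14
```

```text
[0.4209 0.1084 0.1662] [ 1.7997e+02  3.0000e-02 -1.0000e-02] 0.017075861460587167 [ 0.62205102  0.77181046 -0.03228005]
tip in fork mm [0.3 1.  3. ]
fork px [256.3 161.2] tip px [255.  163.6]
112  126 121 126 123 131 123 123 123 121 123 121 124 126 123 122 119 118 121 123 122 119 118 119 118
116  120 122 122 125 125 127 123 124 124 124 121 123 122 121 121 123 119 121 123 121 117 120 117 114
120  121 122 121 129 127 125 129 128 131 132 128 131 129 131 132 129 131 131 129 118 119 118 119 123
124  180 179 182 187 183 179 180 180 179 179 180 182 183 184 183 182 179 172 139 140 136 123 121 119
128  228 225 227 230 227 226 225 226 226 227 221 219 221 221 180 181 168 136 138 159 137 122 123 122
132  228 225 228 231 197 153 146 146 144 150 150 144 115 111 113 112 114 113 112 115 120 123 125 122
136  142 142 187 194 166 134 122 118 140 144 143 115 117 115 114 115 115 116 117 119 123 125 118 122
140  163 162 164 166 181 181 184 179 143 139 138 136 138 136 139 137 137 140 138 141 139 128 121 120
144  196 198 197 202 225 225 224 215 134 136 131 152 176 174 176 175 173 176 175 176 175 141 122 120
[... 1118 characters left out ...]
46  44  40 116 126 121 122 115 122  98 106 110 108 104  95 121 142 192 188 190 187 198 201 197
196   47  47  30 111 117 119 125 128 125  98 107 114 109 104  96 122 188 202 198 193 199 195 193 193
200   63  46  29  96 118 123 124 113 111 113 113 112 113 111 108 111 141 190 200 199 199 202 196 197
204  111  45  35  82 101 119 100 107 111 113 113 112 113 113 112 112 104 108 185 197 199 196 190 193
208  146  49  36  63  81 100 110 110 112 108 110 112 111 106 106 114 112 112 124 193 194 190 197 202
212  187  44  36  49  60 112 116 110  98 109 110 110 110 109 106 100 110 111 120 199 204 200 200 192
216  211  54  43  35  63 113 110  95 101 109 111 114 110 106 103 101  99 111 121 198 203 205 199 197
```

Call:
{"op": "jog_arm", "data": {"motion": [{"offset": [1.1,0.2,1.7],"roll": 0,"hand": 0},{"offset": [2.2,0.2,3.4],"roll": 0,"hand": 0},{"offset": [3.3,0.2,5],"roll": 0,"hand": 0},{"offset": [4.4,0.2,6.7],"roll": 0,"hand": 0},{"offset": [5.4,0.2,8.4],"roll": 0,"hand": 0},{"offset": [6.5,0.2,10.1],"roll": 0,"hand": 0},{"offset": [6.5,0.2,10.1],"roll": 0,"hand": 0},{"offset": [6.5,0.2,10.1],"roll": 0,"hand": 0}]}}

```text
clock: 18.75
tool_pos: [0.4273, 0.1083, 0.156]
orientation: [180.0, 0.0, 0.0]
force: [0.8, -0.2, -0.8]
opening: 0.0175
```

No force with the tip 9 mm in, so I'll continue in steps.

Call:
{"op": "jog_arm", "data": {"motion": [{"offset": [1.1,0,1.7],"roll": 0,"hand": 0},{"offset": [2.2,0,3.4],"roll": 0,"hand": 0},{"offset": [3.3,0,5],"roll": 0,"hand": 0},{"offset": [4.4,0,6.7],"roll": 0,"hand": 0},{"offset": [5.4,0,8.4],"roll": 0,"hand": 0},{"offset": [6.5,0,10.1],"roll": 0,"hand": 0},{"offset": [6.5,0,10.1],"roll": 0,"hand": 0},{"offset": [6.5,0,10.1],"roll": 0,"hand": 0}]}}

```text
clock: 19.42
tool_pos: [0.4338, 0.1083, 0.1459]
orientation: [180.0, 0.0, 0.0]
force: [0.6, -1.4, -2.5]
opening: 0.0172
```

```bash
python3 look.py w15 | head -40
```

```text
[0.4338 0.1083 0.1459] [1.7998e+02 2.0000e-02 0.0000e+00] 0.01722456886760732 [ 0.62950686 -1.39966122 -2.46322351]
tip in fork mm [  0.1   0.9 -21.1]
fork px [256.3 184.1] tip px [255.  163.6]
112  131 123 121 131 131 126 126 127 127 127 123 128 131 128 124 122 123 123 124 125 122 130 127 125
116  127 131 133 124 133 127 122 122 122 123 125 122 122 123 124 121 125 124 129 123 126 121 123 125
120  125 131 128 128 127 125 121 123 120 124 126 122 123 125 127 124 119 117 125 128 127 124 123 126
124  126 127 126 128 133 128 126 128 125 127 127 130 126 129 124 124 118 124 128 126 122 118 121 121
128  126 126 127 131 128 129 126 129 125 128 126 127 122 124 123 125 128 124 125 119 123 119 123 119
132  128 120 124 126 125 125 126 129 132 133 126 127 122 128 128 125 126 126 127 118 121 123 121 124
136  124 126 125 129 127 125 126 119 125 130 125 125 125 124 124 127 123 127 121 118 127 123 126 122
140  136 147 145 144 138 140 147 125 127 131 131 131 133 127 128 130 131 135 133 134 131 129 127 126
144  185 187 190 190 187 178 145 140 142 142 144 142 142 141 141 142 141 141 140 139 142 134 127 1
[... 1120 characters left out ...]
19  96 124 139 204 159 160 140 138  98 112 118 110 110 100 144 175 177 176 177 178 191 197 197
196   34  72 123 133 244 210 175 178 174 104 110 115 114 107  98 173 180 176 175 176 178 194 205 198
200   37  54 118 122 241 248 200 147 118 115 114 114 115 114 114 115 139 178 179 180 179 199 195 199
204   41  37 112 127 236 246 120 110 115 117 117 115 115 116 119 115 111 106 171 182 181 200 199 200
208   40  25 104 127 150 126 115 114 115 114 112 112 114 110 111 115 118 113 125 192 192 199 210 198
212   48  30  97 124 123 113 117 110 102 112 113 115 113 112 108 103 116 115 124 198 202 202 197 198
216   44  34  75 121 125 117 112  99 104 112 112 115 114 113 108 103 101 117 122 204 205 203 205 197
```

The shank now vanishes into the hole at row ~178, while its free tip would show at row 163, so it is in. 25 mm remain.

Call:
{"op": "jog_arm", "data": {"motion": [{"offset": [1.1,0,1.7],"roll": 0,"hand": 0},{"offset": [2.2,0,3.4],"roll": 0,"hand": 0},{"offset": [3.3,0,5],"roll": 0,"hand": 0},{"offset": [4.4,0,6.7],"roll": 0,"hand": 0},{"offset": [5.4,0,8.4],"roll": 0,"hand": 0},{"offset": [6.5,0,10.1],"roll": 0,"hand": 0},{"offset": [7.6,0,11.8],"roll": 0,"hand": 0},{"offset": [7.6,0,11.8],"roll": 0,"hand": 0},{"offset": [7.6,0,11.8],"roll": 0,"hand": 0}]}}

```text
clock: 20.22
tool_pos: [0.4412, 0.1081, 0.1338]
orientation: [180.0, 0.1, -0.0]
force: [-1.9, -3.7, -4.1]
opening: 0.0172
```

Call:
{"op": "jog_arm", "data": {"motion": [{"offset": [1.1,0,1.7],"roll": 0,"hand": 0},{"offset": [2.2,0,3.4],"roll": 0,"hand": 0},{"offset": [3.3,0,5],"roll": 0,"hand": 0},{"offset": [4.4,0,6.7],"roll": 0,"hand": 0},{"offset": [4.4,0,6.7],"roll": 0,"hand": 0},{"offset": [4.4,0,6.7],"roll": 0,"hand": 0}]}}

```text
clock: 20.72
tool_pos: [0.4451, 0.1079, 0.1271]
orientation: [179.9, 0.1, -0.0]
force: [-4.2, -3.7, -3.9]
opening: 0.0174
```

Call:
{"op": "jog_arm", "data": {"motion": [{"offset": [1.1,0,1.7],"roll": 0,"hand": 0},{"offset": [2,0,3.2],"roll": 0,"hand": 0},{"offset": [2,0,3.2],"roll": 0,"hand": 0},{"offset": [2,0,3.2],"roll": 0,"hand": 0}]}}

```text
clock: 21.05
tool_pos: [0.4462, 0.1077, 0.1246]
orientation: [179.9, 0.2, -0.0]
force: [-12.9, -2.7, 9.0]
opening: 0.0171
```

```bash
python3 look.py w16 | head -3; python3 -c "
from h import *
o,s=snap('scene','s16')"
```

```text
[0.4462 0.1077 0.1246] [ 1.7994e+02  1.6000e-01 -0.0000e+00] 0.01714586666516197 [-12.87852061  -2.72148536   9.00831907]
tip in fork mm [ -1.1   0.3 -45.7]
fork px [255.7 211. ] tip px [255.  163.5]
```

The force rose to about 16 N along the hole's axis at the expected depth (45.7 of 46 mm), so the flange is on the fork. I'll release and back off.

Call:
{"op": "jog_arm", "data": {"motion": [{"offset": [0,0,0],"roll": 0,"hand": 0},{"offset": [-0.5,0,-0.8],"roll": 0,"hand": 36},{"offset": [-0.5,0,-0.8],"roll": 0,"hand": 36},{"offset": [-0.5,0,-0.8],"roll": 0,"hand": 36},{"offset": [-0.5,0,-0.8],"roll": 0,"hand": 36},{"offset": [-0.5,0,-0.8],"roll": 0,"hand": 36},{"offset": [-6,0,-9],"roll": 0,"hand": 36},{"offset": [-13,0,-25],"roll": 0,"hand": 36},{"offset": [-20,0,-50],"roll": 0,"hand": 36},{"offset": [-28,0,-85],"roll": 0,"hand": 36},{"offset": [-36,0,-120],"roll": 0,"hand": 36},{"offset": [-46,0,-146],"roll": 0,"hand": 36},{"offset": [-46,0,-146],"roll": 0,"hand": 36},{"offset": [-46,0,-146],"roll": 0,"hand": 36},{"offset": [-46,0,-146],"roll": 0,"hand": 36}]}}

```text
clock: 22.4
tool_pos: [0.4014, 0.1084, 0.2706]
orientation: [-180.0, -0.0, 0.0]
force: [0.7, -0.3, -1.2]
opening: 0.0363
```

```bash
python3 - <<'E'
from th import *
F=np.array([.4583,.1074,.134])
def px(S,p,o=None):
    T=np.linalg.inv(pose(S,o));q=T[:3,:3]@p+T[:3,3];return cv2.projectPoints(q[None],np.zeros(3),np.zeros(3),np.array(S['K']),np.array(S['D']))[0][0,0].round(1)
o,w=snap('wrist','w17');o2,s=snap('scene','s17');_,t=snap('top','t17');print(o['tool_pos'],o['force'],o['clock'])
for n,h in(('fl top',.004),('knob top',.030),('+5',.035)): print(n,px(w,F+h*Z,o),px(s,F+h*Z),px(t,F+h*Z))
print('guard knob th0',px(w,knob(0),o),'th.05',px(w,knob(.05),o),'eye',px(w,F-.009*Z,o))
g=cv2.cvtColor(w['img'],cv2.COLOR_RGB2GRAY);u,v0=px(w,F+.02*Z,o).astype(int);print(u-27)
for v in range(v0-26,v0+30,3): print(v,''.join(f'{x:4d}' for x in g[v,u-27:u+28:3]))
g=cv2.cvtColor(s['img'],cv2.COLOR_RGB2GRAY);u,v0=px(s,F+.02*Z).astype(int);print(u-22)
for v in range(v0-10,v0+16,2): print(v,''.join(f'{x:4d}' for x in g[v,u-22:u+24:2]))
E
```

```text
[0.40144122 0.10839673 0.27056982] [ 0.73436696 -0.33951836 -1.22567894] 22.4
fl top [255.9 131.1] [306.4 131.7] [185.  251.8]
knob top [256.  146.2] [306.2 120.3] [183.8 258.8]
+5 [256.  149.3] [306.2 118.1] [183.5 260.2]
guard knob th0 [189.  141.2] th.05 [187.7 136.1] eye [255.9 124.2]
229
114  161 161 160 171 185 185 187 190 189 191 195 191 195 197 199 149 121 119 116
117  220 220 219 221 243 243 242 241 243 242 243 242 243 243 243 179 116 119 113
120  217 216 208 209 242 241 240 240 233 231 236 243 243 243 243 169 121 118 114
123  220 219 193 206 237 238 220 184 193 190 163 180 240 245 244 162 123 117 128
126  220 220 215 197 226 214 181 190 196 195 208 208 152 223 244 157 113 114 152
129  214 216 210 190 220 189 186 170 161 138 119 181 200 167 236 147 115 123 182
132  213 213 212 183 219 188 179 166 154 137 112 111 138 167 168 126 119 154 185
135   86 216 222 207 234 209 168 166 157 133 110 102 142 166 166 122 120 178 181
138   40 122 162 160 241 238 182 167 154 134 110 104 158 167 168 117 168 186 181
141   45  44 119 117 240 242 200 174 194 188 149 103 180 169 170 122 179 186 
[... 1297 characters left out ...]
3 126 129 129 123 114
126  111 114 115 109 111 113 111 111 114 107  81  99 122 121 112 108 111 112 120 130 128 128 130
128  116 115 112 110 110 111 110 113 113 106  84  99 120 119 114 113 112 116 114 124 128 129 129
130  109 112 114 113 111 111 112 112 110 107  85  98 119 118 112 113 112 112 113 119 128 132 128
132  112 112 113 111 111 110 112 111 110 109  89  98 111 126 120 112 116 114 114 116 122 128 131
134  113 113 112 112 113 113 110 111 150 117 122 121 139 139 137 135 124 110 112 114 113 122 129
136  112 115 112 113 113 114 110  88 138 135 135 136 136 134 134 131 123 113 114 121 119 121 132
138  116 115 114 115 114 116 112  82  86  85 102  87 112 105  85 105 121 120 125 130 117 132 135
```

The pin head sits within 1–2 px of the seated prediction in both the wrist and scene views. To be sure, I'll press its top with the closed fingers. If it's seated, contact should come at TCP z ≈ 0.149.

Call:
{"op": "jog_arm", "data": {"motion": [{"offset": [10,0,20],"roll": 0,"hand": 0},{"offset": [20,0,45],"roll": 0,"hand": 0},{"offset": [30,0,70],"roll": 0,"hand": 0},{"offset": [40,0,90],"roll": 0,"hand": 0},{"offset": [44,0,104],"roll": 0,"hand": 0},{"offset": [44,0,110],"roll": 0,"hand": 0},{"offset": [44,0,114],"roll": 0,"hand": 0},{"offset": [44,0,116],"roll": 0,"hand": 0},{"offset": [44,0,117],"roll": 0,"hand": 0},{"offset": [44,0,117],"roll": 0,"hand": 0}]}}

```text
clock: 23.38
tool_pos: [0.446, 0.1087, 0.1541]
orientation: [-180.0, -0.1, 0.0]
force: [0.2, -0.1, 0.2]
opening: 0.0006
```

Call:
{"op": "jog_arm", "data": {"motion": [{"offset": [0,0,1],"roll": 0,"hand": 0},{"offset": [0,0,2],"roll": 0,"hand": 0},{"offset": [0,0,3],"roll": 0,"hand": 0},{"offset": [0,0,4],"roll": 0,"hand": 0},{"offset": [0,0,4],"roll": 0,"hand": 0}]}}

```text
clock: 23.8
tool_pos: [0.4458, 0.1084, 0.1494]
orientation: [-180.0, 0.0, 0.0]
force: [0.9, -0.7, 0.6]
opening: 0.0001
```

Call:
{"op": "jog_arm", "data": {"motion": [{"offset": [0,0,1],"roll": 0,"hand": 0},{"offset": [0,0,2],"roll": 0,"hand": 0},{"offset": [0,0,2],"roll": 0,"hand": 0},{"offset": [0,0,2],"roll": 0,"hand": 0}]}}

```text
clock: 24.13
tool_pos: [0.4459, 0.1084, 0.1474]
orientation: [180.0, 0.0, 0.0]
force: [-0.2, 0.1, -0.8]
opening: 0.0005
```

Call:
{"op": "jog_arm", "data": {"motion": [{"offset": [0,0,1],"roll": 0,"hand": 0},{"offset": [0,0,2],"roll": 0,"hand": 0},{"offset": [0,0,2],"roll": 0,"hand": 0},{"offset": [0,0,2],"roll": 0,"hand": 0}]}}

```text
clock: 24.47
tool_pos: [0.4462, 0.1084, 0.1462]
orientation: [-180.0, -0.0, 0.0]
force: [-2.6, 0.2, 7.4]
opening: 0.0008
```

Call:
{"op": "jog_arm", "data": {"motion": [{"offset": [0,0,1],"roll": 0,"hand": 0},{"offset": [0,0,2],"roll": 0,"hand": 0},{"offset": [0,0,2],"roll": 0,"hand": 0},{"offset": [0,0,2],"roll": 0,"hand": 0}]}}

```text
clock: 24.8
tool_pos: [0.4465, 0.1085, 0.1455]
orientation: [-180.0, -0.1, 0.1]
force: [-7.9, -0.6, 19.8]
opening: 0.0001
```

Contact came at about 0.146 and it's stiff, with 20 N for 0.7 mm, so the flange is firmly home. I'll back off and make the last check.

Call:
{"op": "jog_arm", "data": {"motion": [{"offset": [0,0,-5],"roll": 0,"hand": 0},{"offset": [-3,0,-20],"roll": 0,"hand": 0},{"offset": [-10,0,-45],"roll": 0,"hand": 36},{"offset": [-20,0,-75],"roll": 0,"hand": 36},{"offset": [-32,0,-105],"roll": 0,"hand": 36},{"offset": [-45,0,-125],"roll": 0,"hand": 36},{"offset": [-45,0,-127],"roll": 0,"hand": 36},{"offset": [-45,0,-127],"roll": 0,"hand": 36},{"offset": [-45,0,-127],"roll": 0,"hand": 36}]}}

```text
clock: 25.55
tool_pos: [0.4007, 0.1084, 0.2699]
orientation: [-180.0, 0.0, 0.0]
force: [0.4, -0.3, 0.6]
opening: 0.0348
```

```bash
python3 - <<'E'
from th import *
F=np.array([.4583,.1074,.134])
def px(S,p,o=None):
    T=np.linalg.inv(pose(S,o));q=T[:3,:3]@p+T[:3,3];return cv2.projectPoints(q[None],np.zeros(3),np.zeros(3),np.array(S['K']),np.array(S['D']))[0][0,0].round(1)
o,w=snap('wrist','w18');_,s=snap('scene','s18');print(o['tool_pos'],o['force'])
_,a=pickle.load(open('s0.pkl','rb'))
for n,h in(('fl',.004),('top',.03)): print(n,px(w,F+h*Z,o))
g=cv2.cvtColor(w['img'],cv2.COLOR_RGB2GRAY)
u,v=px(w,knob(0),o).astype(int)
n,l,st,ce=cv2.connectedComponentsWithStats((g[v-35:v+25,u-25:u+25]<60).astype(np.uint8))
print('knob',[(st[i]+[u-25,v-35,0,0,0]).tolist() for i in range(1,n) if st[i,4]>60])
for th in(0,.03,.06):
    # knob silhouette: top disc and base disc extents
    P=[px(w,knob(th)+.0085*(np.cos(b)*X+np.sin(b)*Y)-h*Z,o) for b in np.arange(0,6.28,.3) for h in(0,.026)];print(th,np.min(P,0),np.max(P,0))
# guard bar lower/upper edges: gradient along columns across the bar
for c in range(140,181,8): print(c,g[100:150:2,c].tolist())
d=cv2.absdiff(s['img'],a['scene']['img']).max(2)
for n,(x0,y0,x1,y1) in {'mug':(238,240,304,304),'jar':(154,244,188,294),'bowl':(326,250,372,290),'leg':(182,162,200,178)}.items(): print(n,'changed px',int((d[y0:y1,x0:x1]>40).sum()))
E
```

```text
[0.40066962 0.10844564 0.26989658] [ 0.41730741 -0.25983266  0.56692741]
fl [255.9 130.4]
top [256.  145.4]
knob [[184, 123, 17, 24, 295]]
0 [180.5 119.2] [200.2 146.7]
0.03 [179.7 116.1] [199.6 143.8]
0.06 [178.7 112.9] [198.9 140.9]
140 [184, 224, 228, 182, 144, 190, 187, 190, 193, 185, 182, 188, 186, 186, 188, 186, 184, 182, 191, 181, 172, 181, 182, 183, 183]
148 [183, 223, 227, 210, 144, 190, 186, 188, 189, 182, 184, 187, 185, 184, 187, 187, 185, 185, 188, 187, 178, 185, 186, 185, 184]
156 [173, 223, 228, 160, 148, 188, 188, 189, 189, 184, 184, 186, 187, 184, 187, 183, 185, 182, 186, 185, 178, 185, 186, 186, 184]
164 [180, 226, 222, 177, 150, 189, 186, 188, 189, 185, 183, 185, 188, 184, 187, 185, 181, 184, 188, 183, 178, 183, 185, 185, 186]
172 [178, 226, 227, 168, 154, 186, 182, 186, 188, 183, 181, 186, 185, 185, 185, 183, 183, 182, 189, 185, 184, 184, 187, 187, 190]
180 [199, 230, 226, 168, 159, 188, 183, 186, 185, 184, 184, 184, 185, 184, 186, 183, 182, 186, 187, 179, 185, 188, 188, 193, 218]
mug changed px 0
jar changed px 0
bowl changed px 0
leg changed px 169
```

Knob and guard edges match θ = 0 and the crockery is unchanged. The square pin's patch differs in 169 px, which may be the arm's shadow. I'll check that before handing in.

```bash
python3 - <<'E'
from h import *
_,a=pickle.load(open('s0.pkl','rb'));_,s=pickle.load(open('s18.pkl','rb'));_,t=pickle.load(open('t17.pkl','rb'))
for A,B,(x0,y0,x1,y1) in((a['scene'],s,(176,160,206,182)),(a['top'],t,(286,218,312,242))):
    for im in(A,B):
        g=cv2.cvtColor(im['img'],cv2.COLOR_RGB2GRAY)[y0:y1,x0:x1]
        th=cv2.threshold(np.ascontiguousarray(g),0,255,cv2.THRESH_OTSU)[0]
        print(th)
        for r in g[::2]: print(''.join(f'{x:4d}' for x in r[::2]))
E
```

```text
163.0
 127 126 125 127 130 129 128 131 128 130 130 153 135 128 128
 127 127 128 128 128 131 130 131 157 186 199 203 197 133 130
 131 131 128 125 128 159 194 174 173 199 201 204 202 167 128
 130 147 179 193 183 183 160 157 159 180 202 203 203 201 145
 199 206 203 171 158 157 158 156 155 157 187 202 201 201 198
 202 204 203 166  97 155 157 158 159 162 131 196 204 200 202
 205 204 198 128 100 143 158 153 106  89  89 192 201 204 202
 203 202 202 155 129  82  97  89  90 120 167 175 203 204 202
 202 206 205 205 153 126 121 160 177 177 194 203 203 203 202
 205 203 204 203 196 204 199 173 201 203 204 186 135 119 110
 204 203 204 204 202 204 202 202 177 136 117 101 108  96  91
151.0
  81  81  80  79  83  83  80  82  83  83  80  96  86 126 130
  81  80  83  82  84  84  83  84  99 116 125 130 127 128 131
  83  84  83  80  83 102 123 113 109 121 128 128 125 125 126
  84  95 113 123 117 116  99  99 101 113 129 128 126 127 134
 125 126 128 116 107  99  99  98  98 100 111 125 128 128 130
 130 130 130 128  84  99 101 101 139 155 120 126 127 128 125
 128 127 128 129  99  94 139 147 105  88  88 122 12
[... 837 characters left out ...]
3 157
 199 227 227 227 227 227 227 227 198 164 140 154 154
197.0
 226 226 224 232 238 238 238 238 238 238 238 238 238
 223 213 238 238 238 233 238 238 238 238 238 231 207
 238 238 237 231 226 226 228 232 217 232 177 177 177
 238 237 226 225 215 169 203 162 177 177 177 177 176
 232 225 215 161 206 167 145 151 172 177 176 176 176
 176 176 152 144 145 144 143 143 164 177 177 176 176
 176 176 176 148 144 143 144 144 156 173 176 176 175
 177 176 176 159 144 144 143 144 151 173 176 176 175
 176 176 176 165 136 144 153 170 176 176 176 176 175
 176 176 176 176 161 172 176 176 176 176 176 176 175
 172 176 175 176 176 176 176 176 176 176 172 189 125
 146 176 176 175 176 175 176 175 171 150 108 117 118
```

The head's outline is identical in both views and only a shadow lies over it, so the square pin has not moved. Handing in.

```bash
python3 -c "
from plant import order
print(order.close_job())"
```

```text
the job is handed in; nothing more can be done
None
```

The job is handed in, at about 26 s on the robot's clock. By my checks the guard is home and the lock pin is through the fork and eye with its head seated, but the close reported no verdict.

**What I did**
- I swung the guard by its knob from about 1.03 rad down to its stop.
- I took the round-knobbed pin from the rack and levered it to about 33° in the jaws against its own rack hole, because the tool can only point straight down.
- I pushed the pin along the fork's axis until the flange met the fork, released it, pressed the head once more and backed the arm off.

**Last checks**
- **Guard:** the knob's outline and the bar's edge match the home position (0 rad).
- **Pin:** contact came at 45.7 of 46 mm with about 16 N. The re-press was stiff, 20 N for 0.7 mm. The head lies within 1–2 pixels of the seated prediction in the wrist and scene views. I inferred the final tilt from the fit and did not measure it again.
- **Other items:** the mug, jar and bowl show no changed pixels. The square pin shows only a shadow change; its outline is the same in both views.

**What failed or disagreed**
- **First closes missed:** the fingertips stand about 14 mm behind the reported TCP, not 11 mm ahead, so the first closes on the guard knob and on the pin held nothing. The guard was in fact dragged home by the closed tips pressing on its knob. I recalibrated by touching the pin's head and then gripped it properly.
- **Re-press height:** contact on the head came 3 mm lower than predicted.
- **Pin-top height:** it measured 91–95 mm against the text's 100 mm.

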